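# Set up the sprung loading mount for the next test

## Robot

A 6-joint arm with a two-finger parallel gripper is mounted at the origin on the work surface. World frame = base frame: x ahead of the robot, y to its left, z up, the work surface at z = 0. Lengths are in m, angles in degrees, forces in N, time in s.
With the tool pointing down it reaches from about 0.425 to 0.95 m from the base axis. Payload 14.7 kg.
Tool frame: the origin (TCP) lies midway between the tips of the shut fingers; the grasp point (between the pads) lies env.pinch_z behind it (env.pinch_z is the distance from the TCP to the grasp point, in m); z points along the fingers, y is the line along which they close (so a half turn about z gives the same grasp; the last joint's range is limited). The gripper opens to 85 mm and grips with 20 to 120 N. Pads are 22 mm wide; open, the fingers measure 114 mm over their backs; the gripper's body (76 mm by 85 mm) begins 54 mm behind the grasp point. The pads swing forward as they close: fully open they stand 13 mm farther back than shut.
Start: joints at [-78.071, 27.513, 91.461, -0, 61.026, -2.67], TCP at [0.164, -0.629, 0.199] pointing down, gripper open.
Joint ranges: [-157.49, 157.49], [-46.99, 117.5], [13.45, 153.17], [-89.5, 269.5], [5.16, 153.95], [-167.48, 167.48]. Speed limits (degrees/s): [108.29, 108.29, 136.94, 172.46, 172.46, 172.46].

## Interface

Orientations are given as a 3x3 rotation matrix whose columns are the frame's x, y, z axes.
In Python, from plant import env, viewer gives the robot as it stands.
- The arm moves only by the tool arm_command, never from a script. Its argument "steps" is a list of rows, each a list of 5 numbers: the shift along the tool's x, y, z in m, then the turn about the tool's z in rad, then the opening in per cent of the stroke, from 0 (shut) to 100 (fully open). In form: [[dx, dy, dz, spin, claw], ...]. A call has 1 to 20 rows; each row shifts and turns the commanded pose from where the row before left it, along the tool's axes as they then stand; what a row does not reach is not made up. A row lasts 1/10 s, in which the tool goes at most 50 mm and 8.59 degrees, less where a joint would pass 70% of its speed; a pose out of reach is approached as far as the arm can. A call is refused whole if a number of a shift passes 0.05 or a number of a turn 0.15, either way. A call with a gripper value outside its range is refused whole. The fingers move at their own pace and stop on an object; the grip force is fixed at half the most. Time passes only in rows, so rows that do not move let the fingers close. It gives the time, the measured TCP pose, the force, the opening and the grip force at its end, in the units of the state.
- env.get_obs(): the state, without advancing time (a new reading comes with each control period).
- viewer.camera(name): name is "scene" or "side" or "wrist"; returns the picture (384x512x3 uint8, red, green, blue); there is no depth.
- viewer.calibration(name): a dict with "camera_matrix" (3x3 intrinsics, pixels), "R" (3x3) and "t" (3): a world point X has camera coordinates R X + t. Camera axes: x right, y down, z forward; pixel columns grow to the right and rows downward; lengths in m; the calibration is good to about 2 mm. The wrist camera is an equidistant fisheye: a pixel r from the principal point sees the ray r / f radians off the axis. A picture is of the moment at which its call begins: read the wrist's pose just before it. calibration takes no time and is no camera call; for the wrist camera it gives the pose at the moment of the call.
- env.hand_in(): hands the job in; it is judged then, once.
The state is a dict: "time_s": time; "joint_pos": joint angles; "joint_vel": joint speeds; "tau": joint torques, N m; "position": TCP position; "eef_rot": TCP orientation; "contact_force": force on the tool from outside, world axes, zero at the start; "torque": the same for the moment, N m; "finger_gap": finger opening in m; "grasp_force": force on a finger pad.
Only numpy, scipy, OpenCV 4.12 (cv2) and the standard library are available. Lean on these libraries where they do the work, as an engineer would, in place of code of your own. Each camera call takes 0.05 s, during which the arm holds its last target. There are 200 camera calls.

## Task

Get the loading rig ready for the next test: seat the empty T-shaped plate fully home on the mount's three balls, pressing it down past the two sprung rollers until they hold it, and only then stack every steel slab flat on it in one square pile, centred on the marked rectangle and lined up with it. Also clear the ledge by pushing every broken concrete piece over its open edge, so that it drops into the chute below; do not lift the pieces. Leave the ring mould, jar and brush where they are.

Things in the scene. Friction and masses are not known exactly. Their poses are not given: they have to be found in the camera images.
- plate_mid (a point): loose T-shaped aluminium plate, 8 mm thick, 0.3 kg. This point: middle of its marked rectangle (70 x 54 mm dark line, long side on x), half-way through; top face 4 mm above. x runs along the stem away from the crosspiece. Stem x -38 to 74, 60 mm wide: grip across y near x = 0. Crosspiece x -74 to -38, 104 wide. Three V-feet below reach 18 mm under this point, at x 55 y 0 and x -55 y +-38
- mount_home (a point): fixed dark T-shaped mount, base 15 mm thick, three 14 mm balls (centres 30 mm above the bench) at x 55 y 0 and x -55 y +-38 mm. This point, 46 mm above the bench, is where plate_mid lies with the plate home, axes alike (x away from the two-ball end); half a turn round it does not fit. The V-feet centre themselves from up to 4 mm off. Sprung rollers at both ends: see the joints
- catch_a (a joint): outward travel (m) of the sprung roller at the mount's x = 78 mm end, 14 mm diameter, centre 6 mm above mount_home, on a 62 mm post: 0 free, 0.001 plate home, 0.003 at most. Going down, the plate's rounded ends meet both rollers 13 mm above home; 6 to 10 N of push forces them apart, and from 5 mm up the springs pull the plate down and hold it with about 6 N. If one end stays up, press down on it
- catch_b (a joint): the same for the roller at the mount's x = -78 mm end
- ledge_edge (a point): fixed grey ledge, 110 mm high, with a steel chute. This point: middle of its open edge, on the top face; x points out over the chute, z up. Ledge top x -170 to 0, y -110 to 110 mm. Chute in front and below: a slope from 20 mm under the edge to a tray floor 105 mm below; inside x 0 to 168, y -105 to 105; side walls' tops 38 mm, front wall's top 52 mm below this point
- slab1_mid (a point): loose flat steel slab, 66 x 50 x 14 mm (x, y, z), 0.25 to 0.47 kg; its centre, 7 mm above its underside; x along the long side. 3 or 4 are there at a start
- slab2_mid (a point): loose flat steel slab, 66 x 50 x 14 mm (x, y, z), 0.25 to 0.47 kg; its centre, 7 mm above its underside; x along the long side. 3 or 4 are there at a start
- slab3_mid (a point): loose flat steel slab, 66 x 50 x 14 mm (x, y, z), 0.25 to 0.47 kg; its centre, 7 mm above its underside; x along the long side. 3 or 4 are there at a start
- slab4_mid (a point): loose flat steel slab, 66 x 50 x 14 mm (x, y, z), 0.25 to 0.47 kg; its centre, 7 mm above its underside; x along the long side. 3 or 4 are there at a start
- half1_mid (a point): loose broken half of a concrete prism, 60 x 40 x 40 mm (x, y, z), about 0.2 kg, at first lying on the ledge; its centre, 20 mm above its underside; x along the long side. 2 or 3 are there at a start
- half2_mid (a point): loose broken half of a concrete prism, 60 x 40 x 40 mm (x, y, z), about 0.2 kg, at first lying on the ledge; its centre, 20 mm above its underside; x along the long side. 2 or 3 are there at a start
- half3_mid (a point): loose broken half of a concrete prism, 60 x 40 x 40 mm (x, y, z), about 0.2 kg, at first lying on the ledge; its centre, 20 mm above its underside; x along the long side. 2 or 3 are there at a start
- mould: bystander: open steel ring mould, 62 mm diameter, 62 mm tall; to be left alone
- jar: bystander: glass jar, 54 mm diameter, 75 mm tall; to be left alone
- brush: bystander: hand brush lying flat; to be left alone

How it is judged (in metres and radians):
On the way:
1. the plate is fully home on the three balls, held by the springs, with no slab on it yet (horizontal distance between plate_mid and mount_home below 0.0025 m and z of plate_mid in the frame of mount_home between -0.002 and 0.0018 m and angle between the x axis of plate_mid and the x axis of mount_home, either way round below 0.035 rad and angle between plate_mid's own z axis and vertical below 0.025 rad and horizontal distance between each of slab1_mid, slab2_mid, slab3_mid, slab4_mid and plate_mid above 0.06 m and contact force between plate and the fingers below 0.5 N), for 0.2 s.
At the end, for the whole second after the job is handed in: Plate home on the mount (2.5 mm across, 1.8 mm in height, 0.035 rad turn, 0.025 rad tilt); every slab flat in the pile on it, within 6 mm and 0.1 rad of the plate's centre and long axis; every concrete piece in the chute; all at rest (horizontal distance between plate_mid and mount_home below 0.0025 m and z of plate_mid in the frame of mount_home between -0.002 and 0.0018 m and angle between the x axis of plate_mid and the x axis of mount_home, either way round below 0.035 rad and angle between plate_mid's own z axis and vertical below 0.025 rad and horizontal distance between each of slab1_mid, slab2_mid, slab3_mid, slab4_mid and plate_mid below 0.006 m and angle between the x axis of each of slab1_mid, slab2_mid, slab3_mid, slab4_mid and the x axis of plate_mid, either way round below 0.1 rad and angle between each of slab1_mid, slab2_mid, slab3_mid, slab4_mid's own z axis and vertical below 0.04 rad and z of slab1_mid in the frame of plate_mid between 0.009 and 0.057 m and z of slab2_mid in the frame of plate_mid between 0.009 and 0.057 m and z of slab3_mid in the frame of plate_mid between 0.009 and 0.057 m and z of slab4_mid in the frame of plate_mid between 0.009 and 0.057 m and x of half1_mid in the frame of ledge_edge between 0.01 and 0.17 m and y of half1_mid in the frame of ledge_edge between -0.105 and 0.105 m and z of each of half1_mid, half2_mid, half3_mid in the frame of ledge_edge below -0.012 m and x of half2_mid in the frame of ledge_edge between 0.01 and 0.17 m and y of half2_mid in the frame of ledge_edge between -0.105 and 0.105 m and x of half3_mid in the frame of ledge_edge between 0.01 and 0.17 m and y of half3_mid in the frame of ledge_edge between -0.105 and 0.105 m and linear speed of each of plate, slab1, slab2, slab3, slab4, half1, half2, half3 below 0.02 m/s); the robot touches nothing.
It fails at once if a concrete piece is lifted more than 50 mm above where it lies on the ledge (z of any of half1_mid, half2_mid, half3_mid in the frame of ledge_edge above 0.07 m).
It fails at once if the ring mould is moved more than 30 mm (distance of mould from where it was at the start of the episode above 0.03 m).
It fails at once if the jar is moved more than 30 mm (distance of jar from where it was at the start of the episode above 0.03 m).
It fails at once if the brush is moved more than 30 mm (distance of brush from where it was at the start of the episode above 0.03 m).
Of slab1, slab2, slab3, slab4 only 3 to 4 are there at a start; the rules pass over those that are not, and their reading is None.
Of half1, half2, half3 only 2 to 3 are there at a start; the rules pass over those that are not, and their reading is None.
At some moment in a run one of half1, half2, half3 may be knocked a few centimetres aside while the robot is not near it.
Once in a run the grip may slacken for a moment while it holds something.
It also fails if it takes over 208 s, if anything falls off the work surface, if the arm or the gripper's body presses on something with over 40 N, if the wrist force passes 120 N, or if a joint passes its speed limit or range.

## Working session

There is one attempt and no reset: what is moved stays moved. The work goes in short steps, Python scripts to look and compute and a tool call to move; the robot and the scene stay as the last step left them, time stands still between calls to the robot, and variables do not carry over. Pictures are saved under pics/ and viewed, at most 14 in all, crops included, and the job is handed in when it is done.

Besides the shell and the picture viewer there is one more tool, called after "Emit:" by a JSON object that holds its "api" and its "payload", one argument or row to a line. arm_command: Moves the arm, as the interface text tells. Its arguments: {"type":"object","properties":{"steps":{"type":"array"}},"required":["steps"]}

```bash
ls; mkdir -p pics; python3 - <<'E'
from plant import env, viewer
import cv2, numpy as np
o=env.get_obs()
print({k:np.round(v,3).tolist() for k,v in o.items()}, env.pinch_z)
for n in ("scene","side","wrist"):
    c=viewer.calibration(n); print(n,{k:np.round(v,4).tolist() for k,v in c.items()})
    cv2.imwrite(f"pics/{n}0.png",viewer.camera(n)[:,:,::-1])
a=[cv2.imread(f"pics/{n}0.png") for n in ("scene","side")]
E
```

```text
pics
{'time_s': 0.0, 'joint_pos': [-78.074, 27.551, 91.494, 0.001, 61.026, -2.668], 'joint_vel': [-0.077, 0.071, -0.005, -0.059, -0.006, 0.014], 'tau': [0.005, -95.065, -43.018, 0.0, 0.012, -0.0], 'position': [0.164, -0.629, 0.198], 'eef_rot': [[0.968, 0.252, -0.0], [0.252, -0.968, 0.001], [0.0, -0.001, -1.0]], 'contact_force': [0.796, -0.818, 0.646], 'torque': [0.02, -0.02, -0.0], 'grasp_force': 0.0, 'finger_gap': 0.085} 0.0187
scene {'camera_matrix': [[466.6055, 0.0, 258.5808], [0.0, 466.6055, 189.5949], [0.0, 0.0, 1.0]], 'R': [[-0.6483, 0.7613, -0.0087], [0.6439, 0.5422, -0.5398], [-0.4063, -0.3556, -0.8417]], 't': [0.3946, -0.3417, 1.6872]}
side {'camera_matrix': [[441.2684, 0.0, 248.8349], [0.0, 441.2684, 188.5568], [0.0, 0.0, 1.0]], 'R': [[-0.8496, -0.5271, -0.0207], [-0.3274, 0.5577, -0.7627], [0.4136, -0.6412, -0.6464]], 't': [0.5137, 0.2635, 1.0185]}
wrist {'camera_matrix': [[297.3186, 0.0, 261.9025], [0.0, 297.3186, 190.8683], [0.0, 0.0, 1.0]], 'R': [[0.2532, -0.9674, -0.0012], [-0.9258, -0.2427, 0.2899], [-0.2807, -0.0723, -0.9571]], 't': [-0.6504, -0.0372, 0.3783]}
```

View pics/scene0.png

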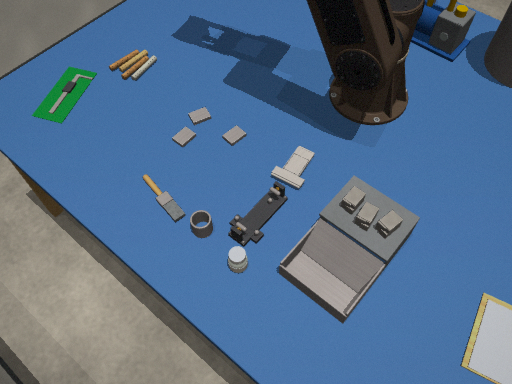

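View pics/side0.png

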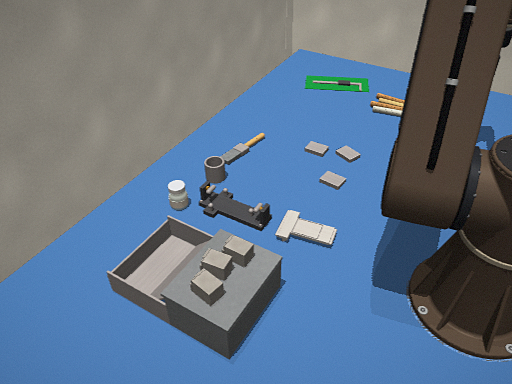

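The scene shows three slabs (about (200,115), (184,137), (234,135)), the plate at (293,168), the mount at (260,215), three halves at (353,198), (367,213) and (389,223), and the chute below left of the ledge. Next I'll turn these into rough positions.

```bash
cat > h.py <<'E'
from plant import env, viewer
import cv2, numpy as np
def ray(name,c,px):
    K=c["camera_matrix"];R=np.array(c["R"]);t=np.array(c["t"])
    p=np.atleast_2d(px).astype(float); d=np.c_[(p[:,0]-K[0][2])/K[0][0],(p[:,1]-K[1][2])/K[1][1]]
    if name=="wrist":
        r=np.linalg.norm(d,axis=1)+1e-9
        v=np.c_[d*(np.sin(r)/r)[:,None],np.cos(r)]
    else: v=np.c_[d,np.ones(len(d))]
    return -R.T@t, v@R
def at(name,c,px,z):
    o,v=ray(name,c,px); z=np.broadcast_to(z,len(v))
    return o+v*((z-o[2])/v[:,2])[:,None]
def tri(c1,p1,c2,p2,n1="wrist",n2="wrist"):
    o1,v1=ray(n1,c1,p1);o2,v2=ray(n2,c2,p2);out=[]
    for a,b in zip(v1,v2):
        s=np.linalg.lstsq(np.c_[a,-b],o2-o1,rcond=None)[0]
        A=o1+a*s[0];B=o2+b*s[1];out.append(np.r_[(A+B)/2,np.linalg.norm(A-B)])
    return np.array(out)
def proj(name,c,X):
    K=c["camera_matrix"];x=np.atleast_2d(X)@np.array(c["R"]).T+np.array(c["t"])
    if name=="wrist":
        r=np.linalg.norm(x[:,:2],axis=1)+1e-12;th=np.arctan2(r,x[:,2]);d=x[:,:2]*(th/r)[:,None]
    else: d=x[:,:2]/x[:,2:]
    return d*[K[0][0],K[1][1]]+[K[0][2],K[1][2]]
E
python3 - <<'E'
from h import *
np.set_printoptions(precision=3,suppress=True)
cs,cd=viewer.calibration("scene"),viewer.calibration("side")
P={"slabA":(200,115,.014),"slabB":(184,137,.014),"slabC":(234,135,.014),"platestem":(300,160,.02),"platecross":(288,178,.02),"mountNear(2 or1)":(279,190,.05),"mountFar":(238,232,.05),"jar":(237,256,.04),"mould":(201,222,.03),"brushhandle":(152,186,.01),"brushhd":(172,208,.01),
"h1":(353,197,.15),"h2":(367,213,.15),"h3":(389,222,.15),"edgeL":(320,218,.11),"edgeR":(386,259,.11),"backL":(355,179,.11),"backR":(418,217,.11)}
for k,(u,v,z) in P.items(): print(k,at("scene",cs,(u,v),z)[0])
im=cv2.imread("pics/scene0.png")[95:325,125:445]
cv2.imwrite("pics/sc0c.png",cv2.resize(im,None,fx=2.5,fy=2.5,interpolation=cv2.INTER_CUBIC))
E
```

```text
slabA [ 0.466 -0.389  0.014]
slabB [ 0.572 -0.361  0.014]
slabC [ 0.457 -0.238  0.014]
platestem [ 0.4   -0.001  0.02 ]
platecross [0.48  0.013 0.02 ]
mountNear(2 or1) [0.549 0.031 0.05 ]
mountFar [0.735 0.031 0.05 ]
jar [0.79  0.075 0.04 ]
mould [ 0.774 -0.082  0.03 ]
brushhandle [ 0.774 -0.3    0.01 ]
brushhd [ 0.789 -0.194  0.01 ]
h1 [0.487 0.238 0.15 ]
h2 [0.505 0.295 0.15 ]
h3 [0.491 0.355 0.15 ]
edgeL [0.578 0.198 0.11 ]
edgeR [0.566 0.403 0.11 ]
backL [0.408 0.199 0.11 ]
backR [0.401 0.403 0.11 ]
```

View pics/sc0c.png

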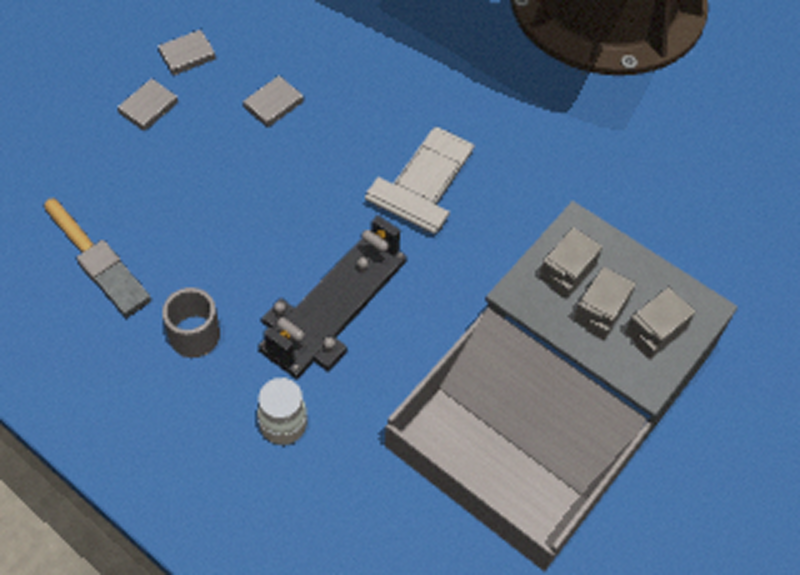

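The zoomed crop shows the mount's two-ball end far from the robot and its single ball near, so mount x points toward the robot. The plate's crosspiece is also on the far side, so it has roughly the right orientation. I'll move over the slabs and plate and take wrist pictures on the way.

Emit:
{"api": "arm_command", "payload": {
  "steps": [
    [0.027, -0.029, -0.004, 0.025, 100],
    [0.027, -0.029, -0.004, 0.025, 100],
    [0.027, -0.029, -0.004, 0.025, 100],
    [0.027, -0.029, -0.004, 0.025, 100],
    [0.027, -0.029, -0.004, 0.025, 100],
    [0.027, -0.029, -0.004, 0.025, 100],
    [0.027, -0.029, -0.004, 0.025, 100],
    [0.027, -0.029, -0.004, 0.025, 100],
    [0.03, -0.025, -0.004, 0.025, 100],
    [0.03, -0.025, -0.004, 0.025, 100],
    [0, 0, 0, 0, 100],
    [0, 0, 0, 0, 100]
  ]
}}

```text
time_s: 1.35
position: [0.3961, -0.3116, 0.239]
eef_rot: [[1.0, 0.007, -0.0], [0.007, -1.0, -0.0], [-0.0, 0.0, -1.0]]
contact_force: [-0.7, -0.6, 0.4]
finger_gap: 0.085
grasp_force: 0.0
```

```bash
cat >> h.py <<'E'
import json
def shot(tag,n="wrist"):
    c=viewer.calibration(n); im=viewer.camera(n)[:,:,::-1].copy()
    cv2.imwrite(f"pics/{tag}.png",im); json.dump({k:np.array(v).tolist() for k,v in c.items()},open(f"pics/{tag}.json","w"))
    return im,c
def load(tag): return cv2.imread(f"pics/{tag}.png"),json.load(open(f"pics/{tag}.json"))
def pose():
    o=env.get_obs(); R=np.array(o["eef_rot"]); p=np.array(o["position"])
    print("t",o["time_s"],"tcp",np.round(p,4),"yaw x",round(np.degrees(np.arctan2(R[1,0],R[0,0])),2),"F",np.round(o["contact_force"],1),"gap",round(o["finger_gap"],4),"grip",round(o["grasp_force"],1)); return p,R
def blobs(im,lo=100):
    hsv=cv2.cvtColor(im,cv2.COLOR_BGR2HSV); m=((hsv[:,:,1]<lo)*255).astype(np.uint8)
    m=cv2.morphologyEx(m,cv2.MORPH_OPEN,np.ones((3,3)))
    return [k for k in cv2.findContours(m,cv2.RETR_EXTERNAL,cv2.CHAIN_APPROX_NONE)[0] if cv2.contourArea(k)>150]
def rects(im,c,z,name="wrist"):
    for k in blobs(im):
        q=at(name,c,k[:,0],z)[:,:2].astype(np.float32); r=cv2.minAreaRect(q*1000)
        print("px",np.round(k[:,0].mean(0)),"c",np.round(np.array(r[0])/1000,4),"size",np.round(r[1],1),"ang",round(r[2],1))
E
python3 - <<'E'
from h import *
p,R=pose(); im,c=shot("w1"); rects(im,c,.014)
E
```

```text
t 1.35 tcp [ 0.3961 -0.3116  0.239 ] yaw x 0.41 F [-0.7 -0.6  0.4] gap 0.085 grip 0.0
px [476. 374.] c [-0.1955 -0.979 ] size [471.9 111.6] ang 67.5
px [415. 322.] c [ 0.0789 -0.6377] size [158.6  76.2] ang 75.8
px [372. 268.] c [ 0.2222 -0.498 ] size [120.3  41.1] ang 21.9
px [194. 341.] c [-0.0317  0.0928] size [ 459.3 1311.9] ang 14.4
px [499. 143.] c [ 0.4368 -0.7205] size [147.8  43.1] ang 7.2
px [ 66. 140.] c [ 0.4227 -0.0021] size [153.2 121.8] ang 8.6
px [211. 116.] c [ 0.4541 -0.2432] size [54.2 69.6] ang 83.7
px [315.  72.] c [ 0.5159 -0.3854] size [182.7  77.3] ang 10.1
px [49. 40.] c [0.6059 0.0295] size [100.  144.9] ang 85.8
```

View pics/w1.png

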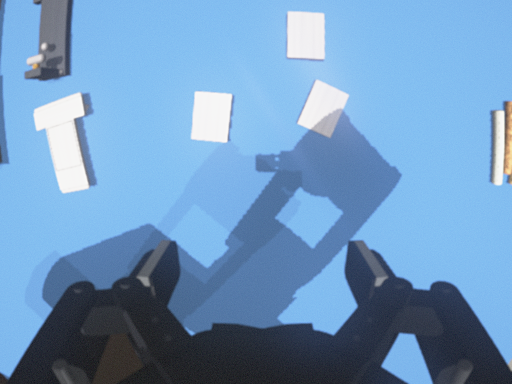

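The wrist view shows slabs at (211,116), (324,107) and (305,35), the plate at (63,142) and the mount at the upper left. I'll move over the plate.

Emit:
{"api": "arm_command", "payload": {
  "steps": [
    [0.005, -0.031, 0, 0, 100],
    [0.005, -0.031, 0, 0, 100],
    [0.005, -0.031, 0, 0, 100],
    [0.005, -0.031, 0, 0, 100],
    [0.005, -0.031, 0, 0, 100],
    [0.005, -0.031, 0, 0, 100],
    [0.005, -0.031, 0, 0, 100],
    [0.005, -0.031, 0, 0, 100],
    [0.005, -0.031, 0, 0, 100],
    [0.005, -0.031, 0, 0, 100],
    [0, 0, 0, 0, 100],
    [0, 0, 0, 0, 100]
  ]
}}

```text
time_s: 2.6
position: [0.444, -0.0025, 0.2389]
eef_rot: [[1.0, 0.005, -0.0], [0.005, -1.0, -0.0], [-0.0, 0.0, -1.0]]
contact_force: [-0.4, -0.6, -0.2]
finger_gap: 0.0853
grasp_force: 0.0
```

```bash
cat >> h.py <<'E'
def brects(im,c,z,S=70,V=120,name="wrist",amin=150):
    hsv=cv2.cvtColor(im,cv2.COLOR_BGR2HSV); m=((hsv[:,:,1]<S)&(hsv[:,:,2]>V)).astype(np.uint8)
    for k in cv2.findContours(m,cv2.RETR_EXTERNAL,cv2.CHAIN_APPROX_NONE)[0]:
        if cv2.contourArea(k)<amin: continue
        q=at(name,c,k[:,0],z)[:,:2].astype(np.float32); r=cv2.minAreaRect(q*1000)
        print("px",np.round(k[:,0].mean(0)),"c",np.round(np.array(r[0])/1000,4),"size",np.round(r[1],1),"ang",round(r[2],1))
E
python3 - <<'E'
from h import *
im,c=load("w1"); brects(im,c,.014)
p,R=pose(); im,c=shot("w2"); print("z=.022");brects(im,c,.022)
cv2.imwrite("pics/w2b.png",cv2.resize(im[0:300,100:500],None,fx=2,fy=2,interpolation=cv2.INTER_CUBIC))
E
```

```text
px [500. 152.] c [ 0.4255 -0.7209] size [143.9  54.2] ang 20.6
px [ 65. 140.] c [ 0.4227 -0.002 ] size [151.1 119. ] ang 9.0
px [211. 116.] c [ 0.4541 -0.2432] size [52.6 67.8] ang 83.5
px [323. 108.] c [ 0.4669 -0.3937] size [51.6 67.3] ang 68.0
px [305.  35.] c [ 0.5672 -0.369 ] size [68.3 50. ] ang 0.1
px [48. 45.] c [0.607  0.0332] size [ 91.5 131.8] ang 85.3
t 2.6 tcp [ 0.444  -0.0025  0.2389] yaw x 0.31 F [-0.4 -0.6 -0.2] gap 0.0853 grip 0.0
z=.022
px [418. 155.] c [ 0.4563 -0.235 ] size [54.4 65.6] ang 83.8
px [490. 153.] c [ 0.4683 -0.3839] size [53.1 66.1] ang 68.3
px [260. 165.] c [ 0.4241 -0.0029] size [148.1 106.1] ang 9.1
px [486.  92.] c [ 0.5673 -0.3587] size [54.5 66.1] ang 89.3
px [243.  45.] c [0.5986 0.0223] size [127.1  57.3] ang 0.6
px [ 59. 108.] c [0.5245 0.3373] size [258.7 380.2] ang 78.2
```

View pics/w2b.png

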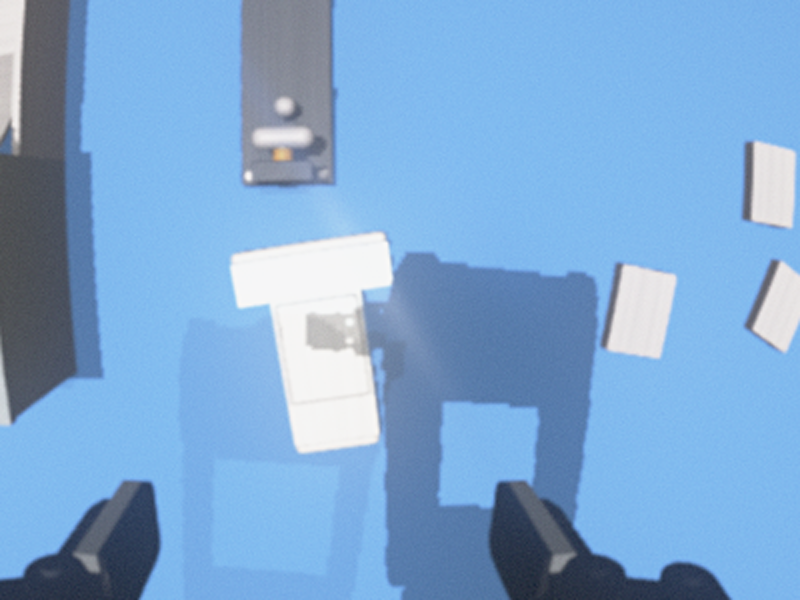

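The crop shows the plate at crop pixel (310,340), yawed about 9°, and the mount's single-ball end at (285,105) with its roller at (283,137). I'll take a second view closer to the mount so I can triangulate.

Emit:
{"api": "arm_command", "payload": {
  "steps": [
    [0.04, -0.008, 0, 0, 100],
    [0.04, -0.008, 0, 0, 100],
    [0.04, -0.008, 0, 0, 100],
    [0, 0, 0, 0, 100],
    [0, 0, 0, 0, 100]
  ]
}}

```text
time_s: 3.15
position: [0.5641, 0.0211, 0.2383]
eef_rot: [[1.0, 0.003, -0.001], [0.003, -1.0, -0.0], [-0.001, 0.0, -1.0]]
contact_force: [-1.0, -0.7, -0.4]
finger_gap: 0.0856
grasp_force: 0.0
```

```bash
python3 - <<'E'
from h import *
p,R=pose(); im,c=shot("w3"); brects(im,c,.022)
cv2.imwrite("pics/w3b.png",cv2.resize(im[0:250,120:400],None,fx=2.4,fy=2.4,interpolation=cv2.INTER_CUBIC))
E
```

```text
t 3.15 tcp [0.5641 0.0211 0.2383] yaw x 0.2 F [-1.  -0.7 -0.4] gap 0.0856 grip 0.0
px [  5. 362.] c [-0.0635  0.828 ] size [ 59.7 196.3] ang 53.9
px [420. 227.] c [ 0.4601 -0.2345] size [55.5 67.2] ang 84.1
px [275. 242.] c [ 0.4257 -0.0018] size [149.7 105.9] ang 8.2
px [488. 218.] c [ 0.4718 -0.383 ] size [54.5 65.5] ang 68.5
px [261. 185.] c [0.5298 0.0221] size [ 9.9 36.9] ang 0.3
px [489. 163.] c [ 0.5706 -0.359 ] size [65.4 53.1] ang 0.4
px [ 60. 147.] c [0.5426 0.3684] size [311.6 459.6] ang 82.1
px [259. 100.] c [0.6396 0.0239] size [204.1  99.4] ang 0.2
px [259.  22.] c [0.7484 0.0256] size [11.5 37.5] ang 0.0
px [444.  26.] c [ 0.7789 -0.246 ] size [198.6  42.4] ang 80.3
px [332.  12.] c [ 0.7694 -0.0856] size [36.7 79.4] ang 7.1
px [218.   4.] c [0.7739 0.0802] size [49.5 16.5] ang 86.4
```

View pics/w3b.png

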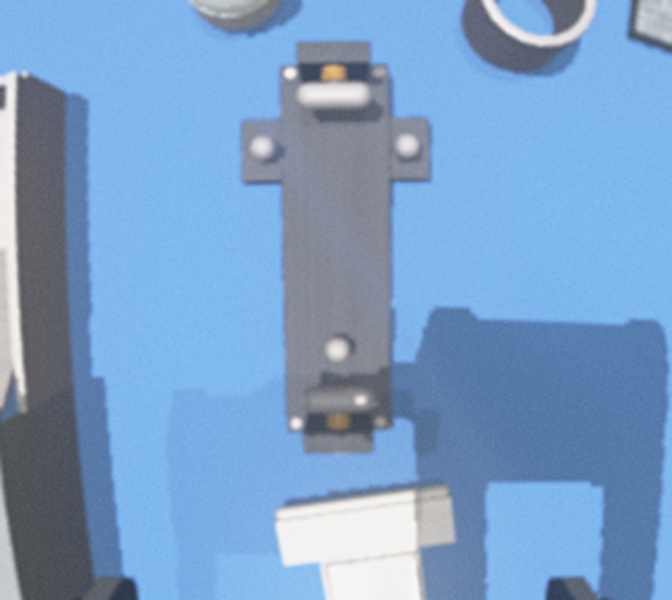

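The crop shows the balls at (262,147), (407,145) and (337,349) and the rollers at (334,94) and (337,400). I'll compute the mount pose from these.

```bash
python3 - <<'E'
from h import *
np.set_printoptions(precision=4,suppress=True)
im,c=load("w3"); im2,c2=load("w2")
def cen(im,uv,r):
    g=im.min(2).astype(float); u,v=np.round(uv).astype(int); w=g[v-r:v+r+1,u-r:u+r+1]
    m=(w>(np.percentile(w,30)+w.max())/2); ys,xs=np.nonzero(m); 
    return np.array([u-r+xs.mean(),v-r+ys.mean()]),m.sum()
px=[np.array(q)/2.4+[120,0] for q in [(262,147),(407,145),(337,349)]]
B=[cen(im,q,7) for q in px]; print(B)
P=at("wrist",c,[b[0] for b in B],.030); print(P)
b2=cen(im2,(242.5,52.5),6); print(b2,"tri ball",tri(c,[B[2][0]],c2,[b2[0]]))
two=(P[0]+P[1])/2; ax=P[2]-two; print("sep",np.linalg.norm(P[0]-P[1]),"len",np.linalg.norm(ax),"yaw",np.degrees(np.arctan2(ax[1],ax[0])), "cross yaw",np.degrees(np.arctan2(*(P[0]-P[1])[[0,1]])), "home",(two+P[2])/2)
R=at("wrist",c,[np.array(q)/2.4+[120,0] for q in [(334,94),(337,400)]],.055);print("rollers",R,R.mean(0))
# plate outline fit: stem yaw in w2
hsv=cv2.cvtColor(im2,cv2.COLOR_BGR2HSV)
m=((hsv[:,:,1]<70)&(hsv[:,:,2]>120)).astype(np.uint8)
k=[k for k in cv2.findContours(m,0,cv2.CHAIN_APPROX_NONE)[0] if cv2.contourArea(k)>3000 and abs(k[:,0].mean(0)-[260,165]).max()<15][0]
q=at("wrist",c2,k[:,0],.022)[:,:2]
# fit T model by area moments
from scipy.optimize import minimize
T=np.array([(-74,-52),(-38,-52),(-38,-30),(74,-30),(74,30),(-38,30),(-38,52),(-74,52)])/1000
def cost(s):
    a=np.radians(s[2]); M=np.array([[np.cos(a),-np.sin(a)],[np.sin(a),np.cos(a)]]); V=(T@M.T+s[:2]).astype(np.float32)*1000
    return sum(min(abs(cv2.pointPolygonTest(V.reshape(-1,1,2),(float(x*1000),float(y*1000)),True)),4)**2 for x,y in q)
r=minimize(cost,[.424,-.003,189],method="Nelder-Mead",options=dict(initial_simplex=[[.424,-.003,189],[.428,-.003,189],[.424,.001,189],[.424,-.003,192]])); print(r.x,np.sqrt(r.fun/len(q)))
E
```

```text
[(array([228.4286,  60.3265]), np.int64(49)), (array([289.4286,  59.6735]), np.int64(49)), (array([259.8113, 145.434 ]), np.int64(53))]
[[ 0.6951  0.0631  0.03  ]
 [ 0.6961 -0.0137  0.03  ]
 [ 0.5846  0.0231  0.03  ]]
(array([241.4255,  52.1702]), np.int64(47)) tri ball [[0.585  0.0231 0.0335 0.0001]]
sep 0.07688521851819537 len 0.11104575441086008 yaw -179.18277300893334 cross yaw -0.7360797923501778 home [0.6401 0.0239 0.03  ]
rollers [[0.7172 0.0243 0.055 ]
 [0.5618 0.0221 0.055 ]] [0.6395 0.0232 0.055 ]
[  0.4236  -0.0027 188.8228] 0.8715871345774164
```

Emit:
{"api": "arm_command", "payload": {
  "steps": [
    [-0.0326, 0.0056, 0.02, 0, 100],
    [-0.0326, 0.0056, 0.03, 0, 100],
    [-0.0326, 0.0056, 0.03, 0, 100],
    [-0.0326, 0.0056, 0.03, 0, 100],
    [0, 0, 0.02, -0.075, 100],
    [0, 0, 0.02, -0.075, 100],
    [0, 0, 0, 0, 100],
    [0, 0, 0, 0, 100]
  ]
}}

```text
time_s: 4.0
position: [0.4333, -0.0009, 0.0896]
eef_rot: [[0.988, 0.151, -0.001], [0.151, -0.988, 0.0], [-0.001, -0.0, -1.0]]
contact_force: [-0.4, -0.5, 0.3]
finger_gap: 0.0854
grasp_force: 0.0
```

```bash
python3 - <<'E'
from h import *
p,R=pose(); im,c=shot("w4")
E
```

```text
t 4.0 tcp [ 0.4333 -0.0009  0.0896] yaw x 8.7 F [-0.4 -0.5  0.3] gap 0.0854 grip 0.0
```

View pics/w4.png

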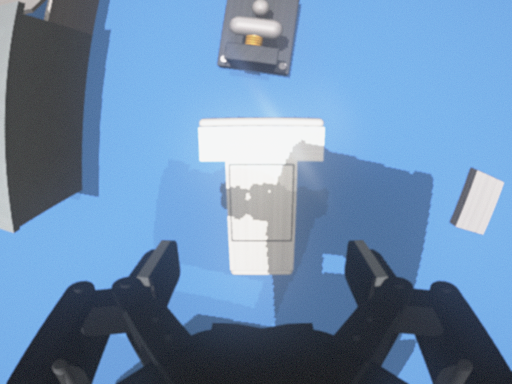

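The plate is centred between the fingers and aligned with them. I'll descend and grip.

Emit:
{"api": "arm_command", "payload": {
  "steps": [
    [0, 0, 0.03, 0, 100],
    [0, 0, 0.03, 0, 100],
    [0, 0, 0.017, 0, 100],
    [0, 0, 0.01, 0, 100],
    [0, 0, 0, 0, 100],
    [0, 0, 0, 0, 0],
    [0, 0, 0, 0, 0],
    [0, 0, 0, 0, 0],
    [0, 0, 0, 0, 0],
    [0, 0, 0, 0, 0],
    [0, 0, 0, 0, 0]
  ]
}}

```text
time_s: 5.15
position: [0.4339, -0.0004, 0.0022]
eef_rot: [[0.988, 0.154, 0.0], [0.154, -0.988, -0.0], [0.0, 0.0, -1.0]]
contact_force: [-1.1, -0.1, -0.1]
finger_gap: 0.0003
grasp_force: 0.0
```

```bash
python3 - <<'E'
from h import *
p,R=pose(); im,c=shot("w5"); brects(im,c,.022)
E
```

```text
t 5.15 tcp [ 4.339e-01 -4.000e-04  2.200e-03] yaw x 8.87 F [-1.1 -0.1 -0.1] gap 0.0003 grip 0.0
px [262. 317.] c [ 0.3755 -0.0107] size [19.1  6.8] ang 8.4
px [270. 200.] c [0.4518 0.0015] size [ 91.6 104. ] ang 9.2
px [301.  30.] c [ 0.5511 -0.0023] size [33.3  8.2] ang 0.2
px [215.  16.] c [0.5526 0.0392] size [15.4 20.8] ang 1.1
```

View pics/w5.png

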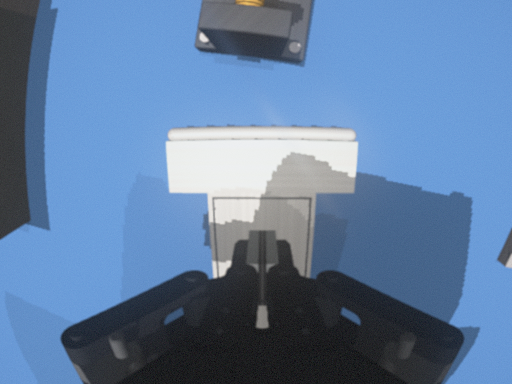

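```bash
python3 - <<'E'
from h import *
im,c=load("w5"); 
for dz in (0,.005,.01,.0187,.03,.05): print(dz,proj("wrist",c,[.4339,-.0004,.0022+dz]))
im4,c4=load("w4"); print(proj("wrist",c4,[.4333,-.0009,.0896]))
im=im[170:330,170:360]; cv2.imwrite("pics/w5b.png",cv2.resize(np.clip(im.astype(float)*1.6,0,255).astype(np.uint8),None,fx=3.5,fy=3.5,interpolation=cv2.INTER_CUBIC))
s,_=shot("sd1","side"); cv2.imwrite("pics/sd1b.png",cv2.resize(s[160:290,220:380],None,fx=4.5,fy=4.5,interpolation=cv2.INTER_CUBIC))
E
```

```text
0 [[260.34647633 224.64590006]]
0.005 [[260.30641603 227.84016257]]
0.01 [[260.2644151  231.19666242]]
0.0187 [[260.18630767 237.45923126]]
0.03 [[260.07418609 246.496628  ]]
0.05 [[259.84012053 265.54945024]]
[[260.45578514 224.56217053]]
```

View pics/sd1b.png

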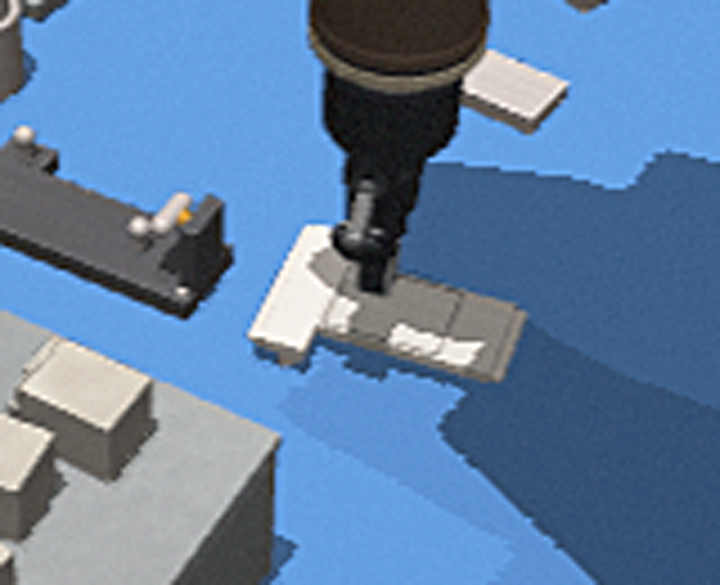

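```bash
python3 - <<'E'
from h import *
im,c=load("w5"); p=np.array([.4339,-.0004,0]);ex=np.array([.988,.154,0])
for off in (0,.011):
  for z in (.0022,.012,.022,.035): print(off,z,proj("wrist",c,p+ex*off+[0,0,z])[0].round(1))
g=cv2.cvtColor(im,cv2.COLOR_BGR2GRAY); print(g[215:285:2,256:270:2])
im4,c4=load("w4")
for z in (.018,.022,.026): print(z); brects(im4,c4,z,amin=2500)
E
```

```text
0 0.0022 [260.3 224.6]
0 0.012 [260.3 231.1]
0 0.022 [260.2 238.3]
0 0.035 [260.  248.9]
0.011 0.0022 [260.3 208.4]
0.011 0.012 [260.3 214.1]
0.011 0.022 [260.2 220.6]
0.011 0.035 [260.  230.2]
[[150 155 155 155 153 154 152]
 [156 153 156 156 151 150 151]
 [153 150 157 155 153 152 153]
 [151 154 153 153 151 153 150]
 [148 152 155 153 148 150 151]
 [150 151 151 153 147 148 151]
 [151 152 150 151 148 149 150]
 [140 140 143 141 139 143 142]
 [ 97  97  78  84  78  92 101]
 [ 89  85  70  78  68  86  92]
 [ 93  79  68  69  63  85  90]
 [ 90  83  66  75  64  82  91]
 [ 90  79  65  74  64  81  92]
 [ 89  77  65  72  64  82  94]
 [ 88  77  60  70  59  76  91]
 [ 87  78  58  66  61  77  89]
 [ 87  79  59  69  58  75  88]
 [ 85  74  55  70  62  77  89]
 [ 86  77  57  62  53  76  85]
 [ 88  73  58  67  52  73  87]
 [ 84  70  51  61  56  73  86]
 [ 85  65  55  63  51  77  83]
 [ 86  66  52  60  53  70  82]
 [ 82  65  52  61  49  63  78]
 [ 98  72  48  60  47  72  93]
 [129  89  60  66  52  97 129]
 [123  95  57  68  58 100 118]
 [101  91  56  68  59  94  91]
 [ 68  76  58  71  56  86  67]
 [ 52  52  60  68  53  55  47]
 [ 43  44  52  66  54  49  39]
 [ 41  43  57  67  48  41  40]
 [ 41  54  51  65  53  46  44]
 [ 43  48  56  66  55  46  41]
 [ 44  41  53  65  55  43  34]]
0.018
px [262. 184.] c [ 0.4238 -0.0026] size [148.4 106.8] ang 8.8
px [259.  35.] c [0.5671 0.0222] size [65.9 57.9] ang 0.9
0.022
px [262. 184.] c [ 0.4251 -0.0024] size [146. 105.] ang 8.8
px [259.  35.] c [0.5662 0.022 ] size [64.8 56.9] ang 0.9
0.026
px [262. 184.] c [ 0.4265 -0.0022] size [143.6 103.3] ang 8.8
px [259.  35.] c [0.5652 0.0218] size [63.7 56. ] ang 0.9
```

View pics/w5b.png

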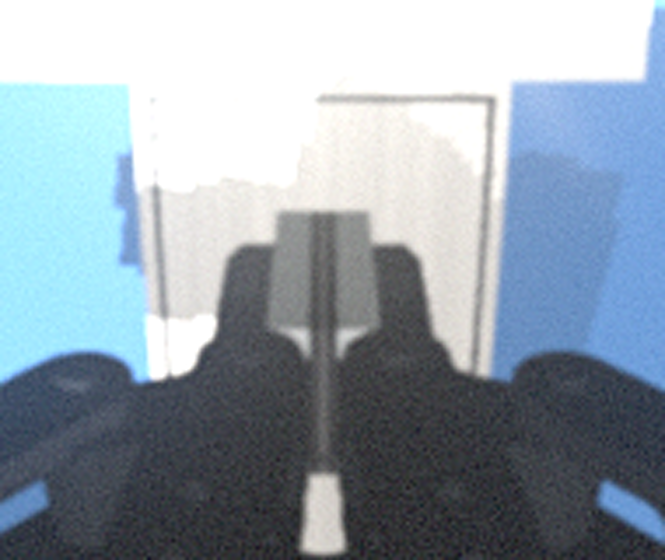

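```bash
python3 - <<'E'
from h import *
im,c=load("sd1"); p=np.array([.4339,-.0004,0])
for z in (.0022,.012,.022,.03,.04,.06,.1): print(z,((proj("side",c,p+[0,0,z])[0]-[220,160])*4.5).round(1))
w,cw=load("w5"); ex=np.array([.988,.154,0]);ey=np.array([.154,-.988,0])
for z in (.01,.022,.035,.05): # half-width of pads pair in px
  print(z,[proj("wrist",cw,p+ex*.011+ey*s+[0,0,z])[0].round(1).tolist() for s in (-.01,.01)])
w4,c4=load("w4"); q=np.array([.4333,-.0009,.0896])
for dz in (.0,.013,.03,.045): print("w4",dz,[proj("wrist",c4,q+ex*o+ey*.0425+[0,0,dz])[0].round(1).tolist() for o in (-.011,.011)])
E
```

```text
0.0022 [370.7 326.9]
0.012 [371.7 315.5]
0.022 [372.6 303.7]
0.03 [373.4 294.2]
0.04 [374.4 282.2]
0.06 [376.4 257.8]
0.1 [380.6 207.3]
0.01 [[243.5, 212.9], [277.0, 212.9]]
0.022 [[242.3, 220.6], [278.0, 220.6]]
0.035 [[240.8, 230.1], [279.3, 230.2]]
0.05 [[238.7, 243.2], [281.0, 243.3]]
w4 0.0 [[325.1, 239.2], [327.7, 207.9]]
w4 0.013 [[329.1, 248.4], [332.2, 215.5]]
w4 0.03 [[335.1, 262.2], [339.0, 227.0]]
w4 0.045 [[341.2, 276.5], [346.1, 239.2]]
```

Three views agree that the fingertips end about 32 mm short of the reported TCP, so the fingers closed in the air above the plate. Nothing moved. I'll open here and descend further, watching the force.

Emit:
{"api": "arm_command", "payload": {
  "steps": [
    [0, 0, 0, 0, 100],
    [0, 0, 0, 0, 100],
    [0, 0, 0, 0, 100],
    [0, 0, 0, 0, 100],
    [0, 0, 0, 0, 100],
    [0, 0, 0.01, 0, 100],
    [0, 0, 0.01, 0, 100],
    [0, 0, 0, 0, 100],
    [0, 0, 0.006, 0, 100],
    [0, 0, 0.006, 0, 100],
    [0, 0, 0, 0, 100]
  ]
}}

```text
time_s: 6.35
position: [0.4334, -0.0004, -0.0306]
eef_rot: [[0.988, 0.154, -0.001], [0.154, -0.988, 0.0], [-0.001, -0.0, -1.0]]
contact_force: [-0.4, -0.0, 0.7]
finger_gap: 0.0855
grasp_force: 0.0
```

Emit:
{"api": "arm_command", "payload": {
  "steps": [
    [0, 0, 0, 0, 0],
    [0, 0, 0, 0, 0],
    [0, 0, 0, 0, 0],
    [0, 0, 0, 0, 0],
    [0, 0, 0, 0, 0],
    [0, 0, 0, 0, 0]
  ]
}}

```text
time_s: 6.95
position: [0.4341, -0.0006, -0.0294]
eef_rot: [[0.988, 0.154, 0.001], [0.154, -0.988, -0.0], [0.001, 0.0, -1.0]]
contact_force: [-1.4, -3.4, 7.7]
finger_gap: 0.0588
grasp_force: 62.3
```

The plate is gripped (gap 59 mm, 62 N). I'll lift it, turn it and carry it over the mount.

Emit:
{"api": "arm_command", "payload": {
  "steps": [
    [0, 0, -0.01, 0, 0],
    [0, 0, -0.03, 0, 0],
    [0, 0, -0.03, 0, 0],
    [0, 0, -0.03, 0, 0],
    [0, 0, -0.02, 0.071, 0],
    [0, 0, 0, 0.07, 0],
    [0.036, -0.0036, 0, 0, 0],
    [0.036, -0.0036, 0, 0, 0],
    [0.036, -0.0036, 0, 0, 0],
    [0.036, -0.0036, 0, 0, 0],
    [0.036, -0.0036, 0, 0, 0],
    [0.036, -0.0036, 0, 0, 0],
    [0, 0, 0, 0, 0],
    [0, 0, 0, 0, 0],
    [0, 0, 0, 0, 0]
  ]
}}

```text
time_s: 8.45
position: [0.6482, 0.0241, 0.0902]
eef_rot: [[1.0, 0.014, -0.001], [0.014, -1.0, 0.0], [-0.001, -0.0, -1.0]]
contact_force: [-0.7, -0.1, -3.5]
finger_gap: 0.0583
grasp_force: 66.4
```

```bash
cat >> h.py <<'E'
from scipy.optimize import minimize
T=np.array([(-74,-52),(-38,-52),(-38,-30),(74,-30),(74,30),(-38,30),(-38,52),(-74,52)])/1000
E
python3 - <<'E'
from h import *
p,R=pose(); im,c=shot("w6"); ez=p[2]+.0294+.022
print(ez); brects(im,c,ez,amin=800)
E
```

```text
t 8.45 tcp [0.6482 0.0241 0.0902] yaw x 0.79 F [-0.7 -0.1 -3.5] gap 0.0583 grip 66.4
0.14161517126327736
px [ 27. 318.] c [0.5898 0.1968] size [45.9 83.3] ang 40.8
px [ 35. 185.] c [0.675  0.1644] size [ 83.1 124.2] ang 86.0
px [269. 195.] c [0.6712 0.0234] size [129.6 103.6] ang 0.8
px [482.  59.] c [ 0.7561 -0.0849] size [46.  20.2] ang 82.2
px [402.  39.] c [ 0.7565 -0.0369] size [36.4 36.7] ang 89.3
px [190.  17.] c [0.7582 0.058 ] size [37.3 22.5] ang 84.2
```

View pics/w6.png

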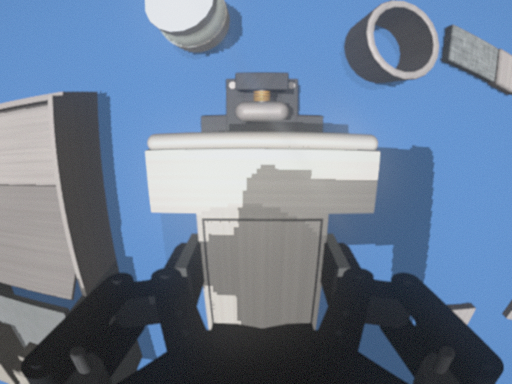

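The held plate is square in the fingers. The marked line's far corners are at (204,219) and (321,219), and the far roller is visible at (262,112). I'll check the plate's position in the hand.

```bash
python3 - <<'E'
from h import *
np.set_printoptions(precision=4,suppress=True)
im,c=load("w6"); ez=.1416
L=at("wrist",c,[(204,219),(321,219)],ez); E=at("wrist",c,[(149.5,212),(376.5,212),(148,151),(379,153)],ez)
print(L,E)
print("mid from line",L.mean(0)+[-.035,-.0005,0],"len",np.linalg.norm(L[0]-L[1]),"from cross",E[:2].mean(0)+[-.038,-.0005,0],np.linalg.norm(E[0]-E[1]),E[2:].mean(0)+[-.074,-.001,0])
r=at("wrist",c,[(262,111)],.055); print("roller far",r, "pred home via roller x-0.078-.001",r[0]-[.079,.0011,0])
E
```

```text
[[ 0.6728  0.0497  0.1416]
 [ 0.6735 -0.0028  0.1416]] [[ 0.6754  0.0757  0.1416]
 [ 0.6769 -0.0293  0.1416]
 [ 0.7037  0.0738  0.1416]
 [ 0.7044 -0.027   0.1416]]
mid from line [0.6381 0.0229 0.1416] len 0.052545628657204024 from cross [0.6381 0.0227 0.1416] 0.10498927036003285 [0.6301 0.0224 0.1416]
roller far [[0.7179 0.0243 0.055 ]] pred home via roller x-0.078-.001 [0.6389 0.0232 0.055 ]
```

Emit:
{"api": "arm_command", "payload": {
  "steps": [
    [0.0012, -0.0006, 0.02, 0, 0],
    [0, 0, 0.02, 0, 0],
    [0, 0, 0.02, 0, 0],
    [0, 0, 0.012, 0, 0],
    [0, 0, 0, 0, 0],
    [0, 0, 0.004, 0, 0],
    [0, 0, 0.003, 0, 0],
    [0, 0, 0.003, 0, 0],
    [0, 0, 0, 0, 0]
  ]
}}

```text
time_s: 9.4
position: [0.6512, 0.0248, 0.0087]
eef_rot: [[1.0, 0.014, 0.001], [0.014, -1.0, -0.0], [0.001, 0.0, -1.0]]
contact_force: [0.6, -0.4, -0.3]
finger_gap: 0.0584
grasp_force: 66.8
```

```bash
python3 - <<'E'
from h import *
for i in range(4): p,R=pose(); shot("w7%d"%i)
for i in range(4):
    im,c=load("w7%d"%i); print(-np.array(c["R"]).T@np.array(c["t"]))
    g=im.min(2); print(at("wrist",c,[(262,111)],.055))
cv2.imwrite("pics/w7z.png",cv2.resize(im[40:290,100:420],None,fx=2.4,fy=2.4,interpolation=cv2.INTER_CUBIC))
E
```

```text
t 9.4 tcp [0.6512 0.0248 0.0087] yaw x 0.8 F [ 0.6 -0.4 -0.3] gap 0.0584 grip 66.8
t 9.45 tcp [0.6511 0.0248 0.0087] yaw x 0.79 F [-0.4 -0.7  1.2] gap 0.0584 grip 66.7
t 9.5 tcp [0.6511 0.0247 0.0087] yaw x 0.79 F [-0.1 -1.3  2.7] gap 0.0587 grip 66.8
t 9.55 tcp [0.6512 0.0247 0.0087] yaw x 0.79 F [-0.8 -0.6  3. ] gap 0.0584 grip 66.9
[0.72608654 0.02506632 0.1823188 ]
[[0.72297353 0.024988   0.055     ]]
[0.72604035 0.02506588 0.18229693]
[[0.72290672 0.02498741 0.055     ]]
[0.72603392 0.02506566 0.18227557]
[[0.72289593 0.02498736 0.055     ]]
[0.72604324 0.02506571 0.18225329]
[[0.72290657 0.02498771 0.055     ]]
```

View pics/w7z.png

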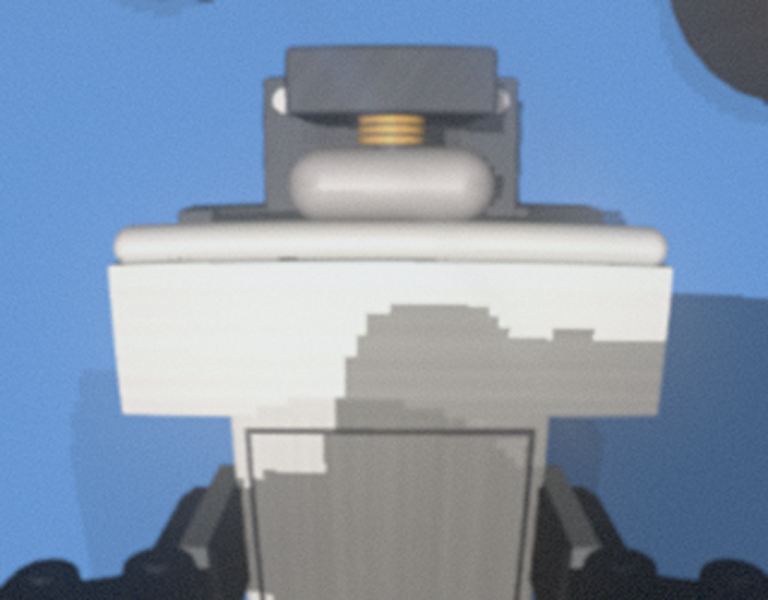

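The crop shows the plate lined up with the far roller: roller centre at (392,185), plate centre about x=390, just touching. I'll press down slowly.

Emit:
{"api": "arm_command", "payload": {
  "steps": [
    [0, 0, 0.002, 0, 0],
    [0, 0, 0.002, 0, 0],
    [0, 0, 0.002, 0, 0],
    [0, 0, 0.002, 0, 0],
    [0, 0, 0, 0, 0]
  ]
}}

```text
time_s: 10.1
position: [0.6503, 0.0246, -0.0007]
eef_rot: [[1.0, 0.014, -0.001], [0.014, -1.0, -0.0], [-0.001, 0.0, -1.0]]
contact_force: [1.2, -1.6, -9.4]
finger_gap: 0.0586
grasp_force: 66.1
```

Emit:
{"api": "arm_command", "payload": {
  "steps": [
    [0, 0, 0.002, 0, 0],
    [0, 0, 0, 0, 0],
    [0, 0, 0.002, 0, 0],
    [0, 0, 0, 0, 0]
  ]
}}

```text
time_s: 10.5
position: [0.651, 0.0245, -0.002]
eef_rot: [[1.0, 0.014, 0.001], [0.014, -1.0, -0.0], [0.001, 0.0, -1.0]]
contact_force: [-9.3, -3.9, 27.8]
finger_gap: 0.0582
grasp_force: 69.8
```

There's 28 N of support and the expected height, so it's on the balls. I'll release and raise.

Emit:
{"api": "arm_command", "payload": {
  "steps": [
    [0, 0, 0, 0, 100],
    [0, 0, 0, 0, 100],
    [0, 0, 0, 0, 100],
    [0, 0, 0, 0, 100],
    [0, 0, 0, 0, 100],
    [0, 0, -0.02, 0, 100],
    [0, 0, -0.03, 0, 100],
    [0, 0, -0.04, 0, 100],
    [0, 0, -0.04, 0, 100],
    [-0.02, 0, -0.03, 0, 100],
    [-0.02, 0, -0.03, 0, 100],
    [-0.02, 0, 0, 0, 100],
    [0, 0, 0, 0, 100],
    [0, 0, 0, 0, 100]
  ]
}}

```text
time_s: 11.9
position: [0.5908, 0.024, 0.1862]
eef_rot: [[1.0, 0.014, 0.0], [0.014, -1.0, 0.0], [0.0, -0.0, -1.0]]
contact_force: [0.8, 0.3, 0.6]
finger_gap: 0.0858
grasp_force: 0.0
```

```bash
cat >> h.py <<'E'
def tfit(tag,z,x0):
    im,c=load(tag); hsv=cv2.cvtColor(im,cv2.COLOR_BGR2HSV)
    m=((hsv[:,:,1]<60)&(hsv[:,:,2]>130)).astype(np.uint8)
    u,v=proj("wrist",c,[x0[0],x0[1],z])[0]
    k=[k for k in cv2.findContours(m,0,cv2.CHAIN_APPROX_NONE)[0] if cv2.pointPolygonTest(k,(u,v),False)>0][0]
    q=at("wrist",c,k[:,0],z)[:,:2]
    def cost(s):
        a=np.radians(s[2]); M=np.array([[np.cos(a),-np.sin(a)],[np.sin(a),np.cos(a)]]); V=((T@M.T+s[:2])*1000).astype(np.float32).reshape(-1,1,2)
        return sum(min(abs(cv2.pointPolygonTest(V,(float(x*1000),float(y*1000)),True)),3)**2 for x,y in q)
    i=np.array(x0,float); r=minimize(cost,i,method="Nelder-Mead",options=dict(initial_simplex=[i,i+[.004,0,0],i+[0,.004,0],i+[0,0,3]]))
    return r.x.round(4),np.sqrt(r.fun/len(q)).round(2)
E
python3 - <<'E'
from h import *
p,R=pose(); im,c=shot("w8")
for z in (.046,.05,.054,.06): print(z,tfit("w8",z,[.640,.0237,180.8]))
brects(im,c,.05,amin=800)
cv2.imwrite("pics/w8z.png",cv2.resize(im[0:280,120:400],None,fx=2.1,fy=2.1,interpolation=cv2.INTER_CUBIC))
E
```

```text
t 11.9 tcp [0.5908 0.024  0.1862] yaw x 0.79 F [0.8 0.3 0.6] gap 0.0858 grip 0.0
0.046 (array([6.393000e-01, 2.340000e-02, 1.808316e+02]), np.float64(1.79))
0.05 (array([6.391000e-01, 2.340000e-02, 1.808404e+02]), np.float64(1.76))
0.054 (array([6.386000e-01, 2.340000e-02, 1.808143e+02]), np.float64(1.81))
0.06 (array([6.380000e-01, 2.330000e-02, 1.807182e+02]), np.float64(1.96))
px [ 26. 282.] c [0.4046 0.4156] size [126.5 207.8] ang 44.1
px [433. 259.] c [ 0.4787 -0.2132] size [47.8 62.2] ang 83.2
px [ 59. 237.] c [0.4849 0.3359] size [226.8 124.9] ang 89.8
px [ 63. 112.] c [0.6489 0.3037] size [226.9 194.7] ang 88.9
px [263. 115.] c [0.6481 0.0238] size [196.6 105.2] ang 0.9
px [454.  32.] c [ 0.7704 -0.2199] size [174.8  37.7] ang 80.9
```

View pics/w8z.png

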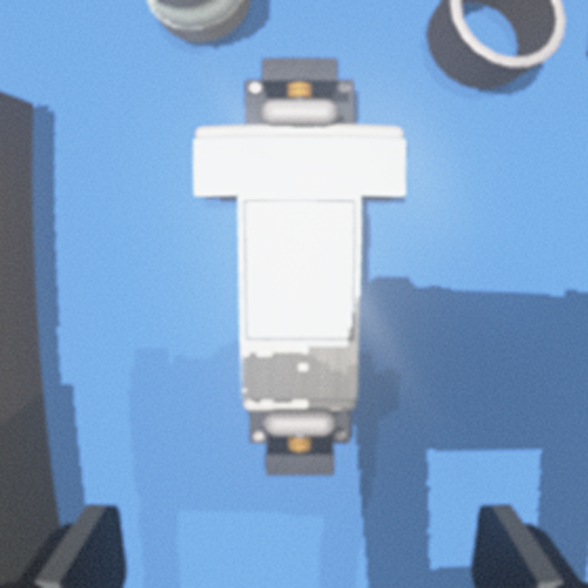

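The plate sits level between both rollers, its outline fitting (0.639, 0.0234) at yaw 180.8°. For insurance I'll press briefly on each end with the fingers shut.

Emit:
{"api": "arm_command", "payload": {
  "steps": [
    [0.006, 0, 0.04, 0, 0],
    [0, 0, 0.04, 0, 0],
    [0, 0, 0.04, 0, 0],
    [0, 0, 0.03, 0, 0],
    [0, 0, 0, 0, 0],
    [0, 0, 0.008, 0, 0],
    [0, 0, 0.004, 0, 0],
    [0, 0, 0.002, 0, 0],
    [0, 0, 0, 0, 0]
  ]
}}

```text
time_s: 12.85
position: [0.5973, 0.024, 0.0229]
eef_rot: [[1.0, 0.014, 0.001], [0.014, -1.0, -0.0], [0.001, 0.0, -1.0]]
contact_force: [-0.8, 0.2, 0.8]
finger_gap: 0.0003
grasp_force: 0.0
```

Emit:
{"api": "arm_command", "payload": {
  "steps": [
    [0, 0, 0.002, 0, 0],
    [0, 0, 0.001, 0, 0],
    [0, 0, 0.001, 0, 0],
    [0, 0, 0, 0, 0]
  ]
}}

```text
time_s: 13.25
position: [0.5967, 0.024, 0.0181]
eef_rot: [[1.0, 0.014, -0.0], [0.014, -1.0, 0.0], [-0.0, -0.0, -1.0]]
contact_force: [0.6, -0.3, -0.4]
finger_gap: -0.0002
grasp_force: 0.0
```

Emit:
{"api": "arm_command", "payload": {
  "steps": [
    [0, 0, 0.001, 0, 0],
    [0, 0, 0.001, 0, 0],
    [0, 0, 0.001, 0, 0],
    [0, 0, 0, 0, 0]
  ]
}}

```text
time_s: 13.65
position: [0.5969, 0.024, 0.0166]
eef_rot: [[1.0, 0.014, 0.001], [0.014, -1.0, -0.0], [0.001, 0.0, -1.0]]
contact_force: [-8.5, -0.8, 28.7]
finger_gap: 0.0006
grasp_force: 14.6
```

The near end gives contact at TCP z 0.0166, stiff. I'll check the far end.

Emit:
{"api": "arm_command", "payload": {
  "steps": [
    [0, 0, -0.012, 0, 0],
    [0.049, 0, -0.02, 0, 0],
    [0.049, 0, 0, 0, 0],
    [0, 0, 0.02, 0, 0],
    [0, 0, 0.008, 0, 0],
    [0, 0, 0.002, 0, 0],
    [0, 0, 0.001, 0, 0],
    [0, 0, 0, 0, 0]
  ]
}}

```text
time_s: 14.45
position: [0.6929, 0.0253, 0.0169]
eef_rot: [[1.0, 0.014, 0.003], [0.014, -1.0, -0.0], [0.003, 0.0, -1.0]]
contact_force: [1.6, 0.9, 19.3]
finger_gap: -0.0004
grasp_force: 9.6
```

Both ends are at the same height, so the plate is home and level. Now the slabs: I'll raise, go above slab C and refine its pose.

Emit:
{"api": "arm_command", "payload": {
  "steps": [
    [0, 0, -0.04, 0, 0],
    [0, 0, -0.04, 0, 100],
    [0, 0, -0.04, 0, 100],
    [-0.0304, 0.0332, 0, 0, 100],
    [-0.0304, 0.0332, 0, 0, 100],
    [-0.0304, 0.0332, 0, 0, 100],
    [-0.0304, 0.0332, 0, 0, 100],
    [-0.0304, 0.0332, 0, 0, 100],
    [-0.0304, 0.0332, 0, 0, 100],
    [-0.0304, 0.0332, 0, 0, 100],
    [-0.0304, 0.0332, 0, 0, 100],
    [0, 0, 0.03, 0.126, 100],
    [0, 0, 0.02, 0, 100],
    [0, 0, 0, 0, 100]
  ]
}}

```text
time_s: 15.85
position: [0.4495, -0.2423, 0.083]
eef_rot: [[0.994, -0.113, -0.004], [-0.113, -0.994, 0.003], [-0.005, -0.002, -1.0]]
contact_force: [-0.2, -0.5, 0.7]
finger_gap: 0.0852
grasp_force: 0.0
```

```bash
cat >> h.py <<'E'
def slab(tag,z=.014):
    p,R=pose(); im,c=shot(tag); hsv=cv2.cvtColor(im,cv2.COLOR_BGR2HSV)
    m=((hsv[:,:,1]<85)&(hsv[:,:,2]>75)).astype(np.uint8)
    u,v=proj("wrist",c,[p[0],p[1],z])[0]
    for k in cv2.findContours(m,0,cv2.CHAIN_APPROX_NONE)[0]:
        if cv2.contourArea(k)<400: continue
        r=cv2.minAreaRect((at("wrist",c,k[:,0],z)[:,:2]*1000).astype(np.float32))
        a=r[2]+(90 if r[1][1]>r[1][0] else 0); a=(a+90)%180-90; d=(np.array(r[0])/1000-p[:2])@R[:2,:2]
        yaw=np.degrees(np.arctan2(R[1,0],R[0,0])); w=(a-yaw+90)%180-90
        if abs(d).max()<.15: print("c",np.round(np.array(r[0])/1000,4),"size",np.round(sorted(r[1]),1),"axis",round(a,1),"| tool d",d.round(4),"spin",round(-np.radians(w),3))
E
python3 - <<'E'
from h import *
slab("s1")
E
```

```text
t 15.85 tcp [ 0.4495 -0.2423  0.083 ] yaw x -6.48 F [-0.2 -0.5  0.7] gap 0.0852 grip 0.0
c [ 0.3858 -0.1232] size [24.1 71.2] axis -28.9 | tool d [-0.0768 -0.1112] spin 0.392
c [ 0.3651 -0.3442] size [18.6 66. ] axis 22.4 | tool d [-0.0724  0.1108] spin -0.505
c [ 0.4553 -0.2429] size [51.2 66.7] axis -6.3 | tool d [ 0.0058 -0.    ] spin -0.002
c [ 0.4683 -0.391 ] size [56.6 66.7] axis -22.2 | tool d [0.0355 0.1457] spin 0.274
c [ 0.5679 -0.3668] size [54.6 66.4] axis 0.1 | tool d [0.1316 0.1104] spin -0.115
```

Emit:
{"api": "arm_command", "payload": {
  "steps": [
    [0.005, 0, 0.03, 0, 100],
    [0, 0, 0.03, 0, 100],
    [0, 0, 0.03, 0, 100],
    [0, 0, 0.016, 0, 100],
    [0, 0, 0.009, 0, 100],
    [0, 0, 0, 0, 100],
    [0, 0, 0, 0, 0],
    [0, 0, 0, 0, 0],
    [0, 0, 0, 0, 0],
    [0, 0, 0, 0, 0],
    [0, 0, 0, 0, 0],
    [0, 0, 0, 0, 0]
  ]
}}

```text
time_s: 17.1
position: [0.4581, -0.2445, -0.0287]
eef_rot: [[0.994, -0.112, 0.002], [-0.112, -0.994, -0.001], [0.002, 0.001, -1.0]]
contact_force: [-1.7, 1.5, 15.6]
finger_gap: 0.048
grasp_force: 59.5
```

Emit:
{"api": "arm_command", "payload": {
  "steps": [
    [0, 0, -0.01, 0, 0],
    [0, 0, -0.04, 0, 0],
    [0, 0, -0.04, 0, 0],
    [0, 0, -0.04, -0.127, 0],
    [0.0235, -0.0332, 0, 0, 0],
    [0.0235, -0.0332, 0, 0, 0],
    [0.0235, -0.0332, 0, 0, 0],
    [0.0235, -0.0332, 0, 0, 0],
    [0.0235, -0.0332, 0, 0, 0],
    [0.0235, -0.0332, 0, 0, 0],
    [0.0235, -0.0332, 0, 0, 0],
    [0.0235, -0.0332, 0, 0, 0],
    [0, 0, 0, 0, 0],
    [0, 0, 0, 0, 0],
    [0, 0, 0, 0, 0],
    [0, 0, 0, 0, 0]
  ]
}}

```text
time_s: 18.7
position: [0.6409, 0.0233, 0.1002]
eef_rot: [[1.0, 0.014, -0.0], [0.014, -1.0, -0.0], [-0.0, 0.0, -1.0]]
contact_force: [0.8, 0.1, -3.8]
finger_gap: 0.0481
grasp_force: 64.6
```

```bash
cat >> h.py <<'E'
def edge(tag,z):
    # far (tool +x) edge of held slab along the tool's midline: gradient of gray along rows
    p,R=pose(); im,c=shot(tag); g=cv2.GaussianBlur(cv2.cvtColor(im,cv2.COLOR_BGR2GRAY),(3,3),0).astype(float)
    hsv=cv2.cvtColor(im,cv2.COLOR_BGR2HSV)
    s=np.linspace(.015,.06,181)
    for oy in (-.02,-.012,-.004,.004,.012,.02):
        X=p+np.outer(s,R[:,0])+oy*R[:,1]; X[:,2]=z
        uv=proj("wrist",c,X); v=cv2.remap(g.astype(np.float32),uv[:,0].astype(np.float32)[None],uv[:,1].astype(np.float32)[None],1)[0]
        d=np.gradient(v); k=np.argsort(-abs(d)); sel=[]
        for i in k:
            if all(abs(i-j)>12 for j in sel): sel.append(i)
            if len(sel)==3: break
        print(oy,[(round(s[i],4),round(d[i],1)) for i in sel])
E
python3 - <<'E'
from h import *
p=np.array(env.get_obs()["position"]); edge("s2",p[2]+.0287+.014)
E
```

```text
t 18.7 tcp [0.6409 0.0233 0.1002] yaw x 0.79 F [ 0.8  0.1 -3.8] gap 0.0481 grip 64.6
-0.02 [(np.float64(0.0292), np.float32(-17.0)), (np.float64(0.0528), np.float32(12.9)), (np.float64(0.0335), np.float32(9.3))]
-0.012 [(np.float64(0.0292), np.float32(-17.6)), (np.float64(0.017), np.float32(14.2)), (np.float64(0.037), np.float32(13.2))]
-0.004 [(np.float64(0.0335), np.float32(10.2)), (np.float64(0.046), np.float32(8.7)), (np.float64(0.0292), np.float32(-5.9))]
0.004 [(np.float64(0.0332), np.float32(10.3)), (np.float64(0.047), np.float32(9.1)), (np.float64(0.0292), np.float32(-6.6))]
0.012 [(np.float64(0.0332), np.float32(10.6)), (np.float64(0.0292), np.float32(-9.1)), (np.float64(0.052), np.float32(7.9))]
0.02 [(np.float64(0.053), np.float32(10.5)), (np.float64(0.0292), np.float32(-9.4)), (np.float64(0.057), np.float32(9.2))]
```

Emit:
{"api": "arm_command", "payload": {
  "steps": [
    [0, 0, 0.03, 0, 0],
    [0, 0, 0.03, 0, 0],
    [0, 0, 0.014, 0, 0],
    [0, 0, 0, 0, 0],
    [0, 0, 0, 0, 0],
    [0, 0, 0, 0, 0]
  ]
}}

```text
time_s: 19.35
position: [0.6426, 0.024, 0.0274]
eef_rot: [[1.0, 0.015, 0.002], [0.015, -1.0, -0.0], [0.002, 0.0, -1.0]]
contact_force: [0.7, 1.1, -3.7]
finger_gap: 0.0478
grasp_force: 64.6
```

Emit:
{"api": "arm_command", "payload": {
  "steps": [
    [0, 0.0005, 0.003, 0, 0],
    [0, 0, 0.002, 0, 0],
    [0, 0, 0, 0, 0]
  ]
}}

```text
time_s: 19.65
position: [0.6416, 0.0237, 0.0211]
eef_rot: [[1.0, 0.015, 0.0], [0.015, -1.0, -0.0], [0.0, 0.0, -1.0]]
contact_force: [-0.6, -0.8, -2.8]
finger_gap: 0.048
grasp_force: 64.6
```

Emit:
{"api": "arm_command", "payload": {
  "steps": [
    [0, 0, 0.001, 0, 0],
    [0, 0, 0.001, 0, 0],
    [0, 0, 0, 0, 0]
  ]
}}

```text
time_s: 19.95
position: [0.6418, 0.0237, 0.0206]
eef_rot: [[1.0, 0.015, 0.001], [0.015, -1.0, -0.0], [0.001, 0.0, -1.0]]
contact_force: [-7.9, -0.3, 20.8]
finger_gap: 0.0481
grasp_force: 67.3
```

The slab is down (21 N). I'll release it and head for slab A.

Emit:
{"api": "arm_command", "payload": {
  "steps": [
    [0, 0, 0, 0, 100],
    [0, 0, 0, 0, 100],
    [0, 0, 0, 0, 100],
    [0, 0, 0, 0, 100],
    [0, 0, 0, 0, 100],
    [0, 0, -0.03, 0, 100],
    [0, 0, -0.04, 0, 100],
    [0, 0, -0.04, 0, 100],
    [-0.0163, 0.0376, 0, 0, 100],
    [-0.0163, 0.0376, 0, 0, 100],
    [-0.0163, 0.0376, 0, 0, 100],
    [-0.0163, 0.0376, 0, 0, 100],
    [-0.0163, 0.0376, 0, 0, 100],
    [-0.0163, 0.0376, 0, 0, 100],
    [-0.0163, 0.0376, 0, 0, 100],
    [-0.0163, 0.0376, 0, 0, 100],
    [-0.0163, 0.0376, 0, 0, 100],
    [-0.0163, 0.0376, 0, 0, 100],
    [-0.0163, 0.0376, 0, 0, 100]
  ]
}}

```text
time_s: 21.85
position: [0.4675, -0.394, 0.129]
eef_rot: [[1.0, 0.015, 0.0], [0.015, -1.0, -0.0], [0.0, 0.0, -1.0]]
contact_force: [-0.0, -0.7, 0.3]
finger_gap: 0.0854
grasp_force: 0.0
```

Emit:
{"api": "arm_command", "payload": {
  "steps": [
    [0, 0, 0.02, 0.134, 100],
    [0, 0, 0.02, 0.134, 100],
    [0, 0, 0, 0.134, 100],
    [0, 0, 0, 0, 100],
    [0, 0, 0, 0, 100],
    [0, 0, 0, 0, 100],
    [0, 0, 0, 0, 100]
  ]
}}

```text
time_s: 22.55
position: [0.4686, -0.3926, 0.0894]
eef_rot: [[0.927, -0.376, 0.001], [-0.376, -0.927, -0.0], [0.001, 0.0, -1.0]]
contact_force: [0.9, -0.1, -0.0]
finger_gap: 0.0854
grasp_force: 0.0
```

```bash
python3 - <<'E'
from h import *
slab("s3")
E
```

```text
t 22.55 tcp [ 0.4686 -0.3926  0.0894] yaw x -22.06 F [ 0.9 -0.1 -0. ] gap 0.0854 grip 0.0
c [ 0.3555 -0.4693] size [20.4 66.9] axis 5.5 | tool d [-0.0761  0.1136] spin -0.481
c [ 0.4371 -0.2566] size [24.3 72.7] axis -44.2 | tool d [-0.0803 -0.1142] spin 0.387
c [ 0.4676 -0.3948] size [50.9 67.2] axis -21.9 | tool d [-0.0001  0.0025] spin -0.002
c [ 0.5676 -0.37  ] size [52.5 67.2] axis 0.1 | tool d [ 0.0833 -0.0581] spin -0.387
```

Emit:
{"api": "arm_command", "payload": {
  "steps": [
    [-0.001, 0.002, 0.03, 0, 100],
    [0, 0, 0.03, 0, 100],
    [0, 0, 0.03, 0, 100],
    [0, 0, 0.016, 0, 100],
    [0, 0, 0.009, 0, 100],
    [0, 0, 0, 0, 100],
    [0, 0, 0, 0, 0],
    [0, 0, 0, 0, 0],
    [0, 0, 0, 0, 0],
    [0, 0, 0, 0, 0],
    [0, 0, 0, 0, 0],
    [0, 0, 0, 0, 0]
  ]
}}

```text
time_s: 23.8
position: [0.4673, -0.3945, -0.0244]
eef_rot: [[0.926, -0.378, 0.001], [-0.378, -0.926, -0.001], [0.002, 0.001, -1.0]]
contact_force: [-1.7, 1.8, 14.8]
finger_gap: 0.0474
grasp_force: 59.2
```

Emit:
{"api": "arm_command", "payload": {
  "steps": [
    [0, 0, -0.01, 0, 0],
    [0, 0, -0.04, 0, 0],
    [0, 0, -0.04, -0.134, 0],
    [0, 0, -0.04, -0.134, 0],
    [0, 0, -0.01, -0.133, 0],
    [0.0162, -0.0378, 0, 0, 0],
    [0.0162, -0.0378, 0, 0, 0],
    [0.0162, -0.0378, 0, 0, 0],
    [0.0162, -0.0378, 0, 0, 0],
    [0.0162, -0.0378, 0, 0, 0],
    [0.0162, -0.0378, 0, 0, 0],
    [0.0162, -0.0378, 0, 0, 0],
    [0.0162, -0.0378, 0, 0, 0],
    [0.0162, -0.0378, 0, 0, 0],
    [0.0162, -0.0378, 0, 0, 0],
    [0.0162, -0.0378, 0, 0, 0],
    [0, 0, 0, 0, 0],
    [0, 0, 0, 0, 0],
    [0, 0, 0, 0, 0],
    [0, 0, 0, 0, 0]
  ]
}}

```text
time_s: 25.8
position: [0.6387, 0.0233, 0.1142]
eef_rot: [[1.0, 0.013, -0.0], [0.013, -1.0, -0.0], [-0.0, 0.0, -1.0]]
contact_force: [-0.2, -1.2, -3.8]
finger_gap: 0.0466
grasp_force: 64.2
```

```bash
python3 - <<'E'
from h import *
p=np.array(env.get_obs()["position"]); edge("s4",p[2]+.0244+.014)
E
```

```text
t 25.8 tcp [0.6387 0.0233 0.1142] yaw x 0.73 F [-0.2 -1.2 -3.8] gap 0.0466 grip 64.2
-0.02 [(np.float64(0.0328), np.float32(-20.0)), (np.float64(0.0545), np.float32(12.4)), (np.float64(0.0363), np.float32(9.1))]
-0.012 [(np.float64(0.0363), np.float32(21.4)), (np.float64(0.0503), np.float32(20.9)), (np.float64(0.0328), np.float32(-19.9))]
-0.004 [(np.float64(0.0503), np.float32(22.0)), (np.float64(0.0328), np.float32(-7.7)), (np.float64(0.0363), np.float32(7.0))]
0.004 [(np.float64(0.0503), np.float32(22.0)), (np.float64(0.0325), np.float32(-9.2)), (np.float64(0.0363), np.float32(8.4))]
0.012 [(np.float64(0.0505), np.float32(12.5)), (np.float64(0.0328), np.float32(-9.5)), (np.float64(0.0363), np.float32(8.4))]
0.02 [(np.float64(0.055), np.float32(10.2)), (np.float64(0.0328), np.float32(-9.5)), (np.float64(0.0582), np.float32(3.0))]
```

Emit:
{"api": "arm_command", "payload": {
  "steps": [
    [0, 0, 0.03, 0, 0],
    [0, 0, 0.025, 0, 0],
    [0, 0, 0.013, 0, 0],
    [0, 0, 0, 0, 0],
    [0, 0, 0, 0, 0],
    [0, 0, 0, 0, 0]
  ]
}}

```text
time_s: 26.45
position: [0.6401, 0.0241, 0.0473]
eef_rot: [[1.0, 0.014, 0.002], [0.014, -1.0, -0.0], [0.002, 0.0, -1.0]]
contact_force: [0.6, -0.2, -3.2]
finger_gap: 0.0471
grasp_force: 64.2
```

Emit:
{"api": "arm_command", "payload": {
  "steps": [
    [0, 0.0005, 0.003, 0, 0],
    [0, 0, 0.002, 0, 0],
    [0, 0, 0.001, 0, 0],
    [0, 0, 0.001, 0, 0],
    [0, 0, 0, 0, 0]
  ]
}}

```text
time_s: 26.95
position: [0.6392, 0.0238, 0.0392]
eef_rot: [[1.0, 0.014, 0.0], [0.014, -1.0, -0.0], [0.0, 0.0, -1.0]]
contact_force: [-1.5, 0.1, 0.6]
finger_gap: 0.0471
grasp_force: 64.9
```

Emit:
{"api": "arm_command", "payload": {
  "steps": [
    [0, 0, 0.001, 0, 0],
    [0, 0, 0.0005, 0, 0],
    [0, 0, 0, 0, 0]
  ]
}}

```text
time_s: 27.25
position: [0.6393, 0.0237, 0.0388]
eef_rot: [[1.0, 0.014, 0.001], [0.014, -1.0, -0.0], [0.001, 0.0, -1.0]]
contact_force: [-7.5, -1.1, 20.7]
finger_gap: 0.0468
grasp_force: 67.4
```

Emit:
{"api": "arm_command", "payload": {
  "steps": [
    [0, 0, 0, 0, 100],
    [0, 0, 0, 0, 100],
    [0, 0, 0, 0, 100],
    [0, 0, 0, 0, 100],
    [0, 0, 0, 0, 100],
    [0, 0, -0.03, 0, 100],
    [0, 0, -0.04, 0, 100],
    [0, 0, -0.02, 0, 100],
    [-0.0077, 0.0392, 0, 0, 100],
    [-0.0077, 0.0392, 0, 0, 100],
    [-0.0077, 0.0392, 0, 0, 100],
    [-0.0077, 0.0392, 0, 0, 100],
    [-0.0077, 0.0392, 0, 0, 100],
    [-0.0077, 0.0392, 0, 0, 100],
    [-0.0077, 0.0392, 0, 0, 100],
    [-0.0077, 0.0392, 0, 0, 100],
    [-0.0077, 0.0392, 0, 0, 100],
    [-0.0077, 0.0392, 0, 0.012, 100]
  ]
}}

```text
time_s: 29.05
position: [0.567, -0.3709, 0.1275]
eef_rot: [[1.0, 0.002, 0.0], [0.002, -1.0, 0.0], [0.0, -0.0, -1.0]]
contact_force: [0.5, 0.0, 0.6]
finger_gap: 0.0849
grasp_force: 0.0
```

Emit:
{"api": "arm_command", "payload": {
  "steps": [
    [0, 0, 0.02, 0, 100],
    [0, 0, 0.02, 0, 100],
    [0, 0, 0, 0, 100],
    [0, 0, 0, 0, 100],
    [0, 0, 0, 0, 100],
    [0, 0, 0, 0, 100]
  ]
}}

```text
time_s: 29.65
position: [0.5683, -0.3694, 0.0886]
eef_rot: [[1.0, 0.002, 0.001], [0.002, -1.0, -0.001], [0.001, 0.001, -1.0]]
contact_force: [-0.6, -0.4, 0.4]
finger_gap: 0.0853
grasp_force: 0.0
```

```bash
python3 - <<'E'
from h import *
slab("s5")
E
```

```text
t 29.65 tcp [ 0.5683 -0.3694  0.0886] yaw x 0.13 F [-0.6 -0.4  0.4] gap 0.0853 grip 0.0
c [ 0.4863 -0.2557] size [24.9 76. ] axis -21.4 | tool d [-0.0817 -0.1138] spin 0.376
c [ 0.4887 -0.4846] size [25.3 74.2] axis 22.6 | tool d [-0.0798  0.1151] spin -0.392
c [ 0.5692 -0.3694] size [51.3 66.8] axis 0.2 | tool d [0.0009 0.    ] spin -0.001
```

Emit:
{"api": "arm_command", "payload": {
  "steps": [
    [0, 0, 0.03, 0, 100],
    [0, 0, 0.03, 0, 100],
    [0, 0, 0.03, 0, 100],
    [0, 0, 0.016, 0, 100],
    [0, 0, 0.008, 0, 100],
    [0, 0, 0, 0, 100],
    [0, 0, 0, 0, 0],
    [0, 0, 0, 0, 0],
    [0, 0, 0, 0, 0],
    [0, 0, 0, 0, 0],
    [0, 0, 0, 0, 0],
    [0, 0, 0, 0, 0]
  ]
}}

```text
time_s: 30.9
position: [0.5683, -0.3698, -0.0248]
eef_rot: [[1.0, 0.002, 0.002], [0.002, -1.0, -0.001], [0.002, 0.001, -1.0]]
contact_force: [-3.3, 1.1, 12.3]
finger_gap: 0.0474
grasp_force: 59.7
```

Emit:
{"api": "arm_command", "payload": {
  "steps": [
    [0, 0, -0.01, 0, 0],
    [0, 0, -0.04, 0, 0],
    [0, 0, -0.04, 0, 0],
    [0, 0, -0.04, -0.012, 0],
    [0, 0, -0.02, 0, 0],
    [0.0077, -0.0392, 0, 0, 0],
    [0.0077, -0.0392, 0, 0, 0],
    [0.0077, -0.0392, 0, 0, 0],
    [0.0077, -0.0392, 0, 0, 0],
    [0.0077, -0.0392, 0, 0, 0],
    [0.0077, -0.0392, 0, 0, 0],
    [0.0077, -0.0392, 0, 0, 0],
    [0.0077, -0.0392, 0, 0, 0],
    [0.0077, -0.0392, 0, 0, 0],
    [0.0077, -0.0392, 0, 0, 0],
    [0, 0, 0, 0, 0],
    [0, 0, 0, 0, 0],
    [0, 0, 0, 0, 0],
    [0, 0, 0, 0, 0]
  ]
}}

```text
time_s: 32.8
position: [0.639, 0.0226, 0.1237]
eef_rot: [[1.0, 0.013, 0.0], [0.013, -1.0, -0.0], [-0.0, 0.0, -1.0]]
contact_force: [-0.1, 0.4, -2.4]
finger_gap: 0.047
grasp_force: 63.4
```

```bash
python3 - <<'E'
from h import *
p=np.array(env.get_obs()["position"]); edge("s6",p[2]+.0248+.014)
E
```

```text
t 32.8 tcp [0.639  0.0226 0.1237] yaw x 0.72 F [-0.1  0.4 -2.4] gap 0.047 grip 63.4
-0.02 [(np.float64(0.0332), np.float32(-19.0)), (np.float64(0.0552), np.float32(11.6)), (np.float64(0.0368), np.float32(8.8))]
-0.012 [(np.float64(0.0512), np.float32(24.0)), (np.float64(0.0365), np.float32(19.8)), (np.float64(0.0332), np.float32(-19.1))]
-0.004 [(np.float64(0.0512), np.float32(23.2)), (np.float64(0.0475), np.float32(11.4)), (np.float64(0.033), np.float32(-8.3))]
0.004 [(np.float64(0.0512), np.float32(24.3)), (np.float64(0.0475), np.float32(10.9)), (np.float64(0.033), np.float32(-8.9))]
0.012 [(np.float64(0.0512), np.float32(14.3)), (np.float64(0.033), np.float32(-9.6)), (np.float64(0.0368), np.float32(8.0))]
0.02 [(np.float64(0.0555), np.float32(11.9)), (np.float64(0.033), np.float32(-9.9)), (np.float64(0.0588), np.float32(3.0))]
```

Emit:
{"api": "arm_command", "payload": {
  "steps": [
    [0, 0, 0.03, 0, 0],
    [0, 0, 0.025, 0, 0],
    [0, 0, 0.01, 0, 0],
    [0, 0, 0, 0, 0],
    [0, 0, 0, 0, 0],
    [0, 0, 0.003, 0, 0],
    [0, 0, 0.001, 0, 0],
    [0, 0, 0, 0, 0],
    [0, 0, 0, 0, 0]
  ]
}}

```text
time_s: 33.75
position: [0.6393, 0.0237, 0.0548]
eef_rot: [[1.0, 0.014, 0.0], [0.014, -1.0, 0.0], [0.0, 0.0, -1.0]]
contact_force: [0.1, -0.1, -2.7]
finger_gap: 0.0469
grasp_force: 63.4
```

Emit:
{"api": "arm_command", "payload": {
  "steps": [
    [0, 0, 0.001, 0, 0],
    [0, 0, 0.001, 0, 0],
    [0, 0, 0.001, 0, 0],
    [0, 0, 0, 0, 0]
  ]
}}

```text
time_s: 34.15
position: [0.6394, 0.0237, 0.0525]
eef_rot: [[1.0, 0.014, 0.001], [0.014, -1.0, -0.0], [0.001, 0.0, -1.0]]
contact_force: [-5.4, 0.5, 14.4]
finger_gap: 0.0472
grasp_force: 65.5
```

Emit:
{"api": "arm_command", "payload": {
  "steps": [
    [0, 0, 0, 0, 100],
    [0, 0, 0, 0, 100],
    [0, 0, 0, 0, 100],
    [0, 0, 0, 0, 100],
    [0, 0, 0, 0, 100],
    [0, 0, -0.03, 0, 100],
    [0, 0, -0.04, 0, 100],
    [0, 0, -0.05, 0, 100],
    [0, 0, -0.05, 0, 100],
    [-0.028, -0.037, 0, 0, 0],
    [-0.028, -0.037, 0, 0, 0],
    [-0.028, -0.037, 0, 0, 0],
    [-0.028, -0.037, 0, 0, 0],
    [-0.028, -0.037, 0, 0, 0],
    [-0.028, -0.037, 0, 0, 0],
    [-0.028, -0.037, 0, 0, 0],
    [0, 0, 0, 0, 0],
    [0, 0, 0, 0, 0],
    [0, 0, 0, 0, 0],
    [0, 0, 0, 0, 0]
  ]
}}

```text
time_s: 36.15
position: [0.4403, 0.2792, 0.2215]
eef_rot: [[1.0, 0.012, 0.0], [0.012, -1.0, -0.0], [0.0, 0.0, -1.0]]
contact_force: [0.2, -0.5, -0.0]
finger_gap: -0.0002
grasp_force: 0.0
```

```bash
python3 - <<'E'
from h import *
p,R=pose(); im,c=shot("l1"); sc,cs=shot("sc2","scene")
a=cv2.resize(sc[95:325,160:440],(420,345)); 
cv2.imwrite("pics/l1z.png",np.hstack([cv2.copyMakeBorder(a,0,39,0,0,0),im[:, :380]]))
E
```

```text
t 36.15 tcp [0.4403 0.2792 0.2215] yaw x 0.71 F [ 0.2 -0.5 -0. ] gap -0.0002 grip 0.0
```

View pics/l1z.png

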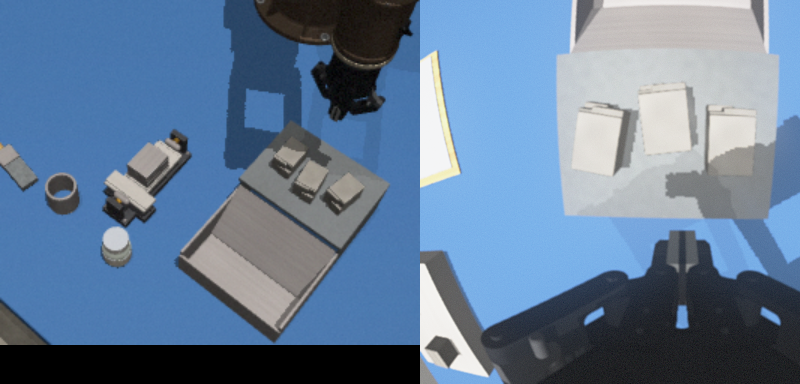

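The pile sits neatly on the plate in the scene half. In the wrist half the three pieces are at about wrist px (180,140), (246,118) and (311,140), with the open edge at v≈53 and the back at v≈216.

```bash
python3 - <<'E'
from h import *
np.set_printoptions(precision=4,suppress=True)
im,c=load("l1")
print("edge",at("wrist",c,[(137,54),(358,53),(144,215),(349,218)],.11))
# tops: corners near-back
for n,q in {"L":[(160,105),(209,110),(196,176),(152,168)],"M":[(220,90),(268,85),(275,150),(226,154)],"R":[(287,108),(336,110),(332,175),(288,173)]}.items():
    X=at("wrist",c,q,.15); print(n,"c",X.mean(0),"\n",X[:,:2])
E
```

```text
edge [[0.5696 0.4044 0.11  ]
 [0.5702 0.1868 0.11  ]
 [0.3999 0.4062 0.11  ]
 [0.4001 0.1851 0.11  ]]
L c [0.4851 0.3498 0.15  ] 
 [[0.5157 0.3655]
 [0.5101 0.3228]
 [0.4538 0.3354]
 [0.4609 0.3757]]
M c [0.5018 0.2913 0.15  ] 
 [[0.5265 0.3137]
 [0.5306 0.2747]
 [0.4768 0.268 ]
 [0.473  0.3089]]
R c [0.4845 0.2378 0.15  ] 
 [[0.512  0.2589]
 [0.5122 0.2178]
 [0.4563 0.218 ]
 [0.4573 0.2565]]
```

Emit:
{"api": "arm_command", "payload": {
  "steps": [
    [-0.008, 0.041, 0.02, 0, 0],
    [0, 0, 0.04, 0, 0],
    [0, 0, 0.04, 0, 0],
    [0, 0, 0.03, 0, 0],
    [0, 0, 0.004, 0.012, 0],
    [0, 0, 0, 0, 0],
    [0.015, 0, 0, 0, 0],
    [0.015, 0, 0, 0, 0],
    [0.015, 0, 0, 0, 0],
    [0.015, 0, 0, 0, 0],
    [0.015, 0, 0, 0, 0],
    [0.015, 0, 0, 0, 0],
    [0.015, 0, 0, 0, 0],
    [0.015, 0, 0, 0, 0],
    [0.015, 0, 0, 0, 0],
    [0.013, 0, 0, 0, 0],
    [0, 0, 0, 0, 0]
  ]
}}

```text
time_s: 37.95
position: [0.5829, 0.2392, 0.088]
eef_rot: [[1.0, 0.001, 0.002], [0.001, -1.0, 0.001], [0.002, -0.001, -1.0]]
contact_force: [-0.0, -0.2, 0.8]
finger_gap: -0.0002
grasp_force: 0.0
```

```bash
python3 - <<'E'
from h import *
p,R=pose(); im,c=shot("l2"); brects(im,c,.15,S=60,V=120,amin=500)
E
```

```text
t 37.95 tcp [0.5829 0.2392 0.088 ] yaw x 0.06 F [-0.  -0.2  0.8] gap -0.0002 grip 0.0
px [125. 274.] c [0.5643 0.3063] size [108.2  58.4] ang 89.9
px [489. 143.] c [0.6472 0.1315] size [94.3 38.2] ang 7.8
px [209. 121.] c [0.6499 0.2729] size [134.4 106. ] ang 87.6
px [112.   8.] c [0.7022 0.3022] size [53.9  3.2] ang 89.8
```

I've used up the picture views, so I'll check numerically from here. I'll go back to the same overview pose and compare.

Emit:
{"api": "arm_command", "payload": {
  "steps": [
    [0, 0, -0.045, 0, 0],
    [0, 0, -0.045, 0, 0],
    [-0.036, -0.01, -0.0435, 0, 0],
    [-0.036, -0.01, 0, 0, 0],
    [-0.036, -0.01, 0, 0, 0],
    [-0.0346, -0.01, 0, 0, 0],
    [0, 0, 0, 0, 0],
    [0, 0, 0, 0, 0],
    [0, 0, 0, 0, 0]
  ]
}}

```text
time_s: 38.9
position: [0.4427, 0.2776, 0.2156]
eef_rot: [[1.0, 0.002, 0.001], [0.002, -1.0, 0.0], [0.001, -0.0, -1.0]]
contact_force: [0.8, 0.0, -0.3]
finger_gap: -0.0002
grasp_force: 0.0
```

```bash
cat >> h.py <<'E'
def halves(tag):
    p,R=pose(); im,c=shot(tag); hsv=cv2.cvtColor(im,cv2.COLOR_BGR2HSV)
    # rectify plane z=.15 over ledge+chute at 1 px/mm, x .39..0.76 ; print blobs of warm bright tops
    hh,ss,vv=cv2.split(hsv); b=im.astype(int); warm=b[:,:,2]-b[:,:,0]
    m=((warm>6)&(vv>120)).astype(np.uint8); m=cv2.morphologyEx(m,cv2.MORPH_OPEN,np.ones((5,5)))
    for k in cv2.findContours(m,0,cv2.CHAIN_APPROX_NONE)[0]:
        if cv2.contourArea(k)<300: continue
        r=cv2.minAreaRect((at("wrist",c,k[:,0],.15)[:,:2]*1000).astype(np.float32)); print("px",k[:,0].mean(0).round(),"col",im[m.astype(bool)].mean(0).round() if 0 else "", "c@.15",np.round(r[0],1),"size",np.round(r[1],1),"ang",round(r[2],1))
E
python3 - <<'E'
from h import *
im,c=load("l1")
for n,(u,v) in {"L":(180,140),"M":(246,118),"R":(311,140),"ledge":(215,190),"chute":(250,30),"slope":(250,44)}.items(): print(n,im[v-2:v+3,u-2:u+3].mean((0,1)).round())
halves("l3")
im,c=load("l3")
for n,(u,v) in {"L":(180,140),"M":(246,118),"R":(311,140)}.items(): print(n,im[v-2:v+3,u-2:u+3].mean((0,1)).round())
E
```

```text
L [216. 222. 226.]
M [216. 223. 226.]
R [214. 221. 224.]
ledge [195. 193. 188.]
chute [187. 189. 196.]
slope [187. 189. 195.]
t 38.9 tcp [0.4427 0.2776 0.2156] yaw x 0.1 F [ 0.8  0.  -0.3] gap -0.0002 grip 0.0
px [176. 140.] col  c@.15 [486.7 350.1] size [36.3 59.4] ang 78.9
px [242. 119.] col  c@.15 [503.3 293.7] size [57.8 39.4] ang 6.6
px [ 19. 130.] col  c@.15 [510.7 530.2] size [ 65.2 150. ] ang 76.4
px [251.  24.] col  c@.15 [581.5 288.5] size [92.6 37. ] ang 90.0
L [218. 225. 228.]
M [218. 224. 227.]
R [212. 210. 204.]
```

R is off the ledge. Next I'll push M (y 0.293), then L (y 0.350).

Emit:
{"api": "arm_command", "payload": {
  "steps": [
    [-0.006, -0.0155, 0.02, 0, 0],
    [0, 0, 0.04, 0, 0],
    [0, 0, 0.04, 0, 0],
    [0, 0, 0.028, 0, 0],
    [0, 0, 0, 0, 0],
    [0.016, 0, 0, 0, 0],
    [0.016, 0, 0, 0, 0],
    [0.016, 0, 0, 0, 0],
    [0.016, 0, 0, 0, 0],
    [0.016, 0, 0, 0, 0],
    [0.016, 0, 0, 0, 0],
    [0.016, 0, 0, 0, 0],
    [0.016, 0, 0, 0, 0],
    [0.016, 0, 0, 0, 0],
    [0, 0, 0, 0, 0]
  ]
}}

```text
time_s: 40.45
position: [0.5832, 0.2933, 0.0892]
eef_rot: [[1.0, 0.0, 0.003], [0.0, -1.0, 0.001], [0.003, -0.001, -1.0]]
contact_force: [0.7, -0.3, 0.0]
finger_gap: 0.0001
grasp_force: 0.0
```

Emit:
{"api": "arm_command", "payload": {
  "steps": [
    [0, 0, -0.045, 0, 0],
    [0, 0, -0.045, 0, 0],
    [-0.036, 0.004, -0.04, 0, 0],
    [-0.036, 0.004, 0, 0, 0],
    [-0.036, 0.004, 0, 0, 0],
    [-0.036, 0.003, 0, 0, 0],
    [0, 0, 0, 0, 0],
    [0, 0, 0, 0, 0],
    [0, 0, 0, 0, 0]
  ]
}}

```text
time_s: 41.35
position: [0.4395, 0.2787, 0.2153]
eef_rot: [[1.0, 0.002, 0.001], [0.002, -1.0, 0.001], [0.001, -0.001, -1.0]]
contact_force: [0.6, 0.7, -0.1]
finger_gap: 0.0001
grasp_force: 0.0
```

```bash
python3 - <<'E'
from h import *
halves("l4")
E
```

```text
t 41.35 tcp [0.4395 0.2787 0.2153] yaw x 0.09 F [ 0.6  0.7 -0.1] gap 0.0001 grip 0.0
px [177. 139.] col  c@.15 [486.3 349.3] size [34.9 59.2] ang 79.9
px [ 19. 128.] col  c@.15 [509.6 529.9] size [ 64.8 149.6] ang 76.0
px [251.  23.] col  c@.15 [580.7 290.4] size [97.8 35.3] ang 89.8
```

Emit:
{"api": "arm_command", "payload": {
  "steps": [
    [-0.003, -0.036, 0.02, 0, 0],
    [-0.003, -0.036, 0.02, 0, 0],
    [0, 0, 0.04, 0, 0],
    [0, 0, 0.04, 0, 0],
    [0, 0, 0.008, 0, 0],
    [0, 0, 0, 0, 0],
    [0.016, 0, 0, 0, 0],
    [0.016, 0, 0, 0, 0],
    [0.016, 0, 0, 0, 0],
    [0.016, 0, 0, 0, 0],
    [0.016, 0, 0, 0, 0],
    [0.016, 0, 0, 0, 0],
    [0.016, 0, 0, 0, 0],
    [0.016, 0, 0, 0, 0],
    [0.016, 0, 0, 0, 0],
    [0, 0, 0, 0, 0]
  ]
}}

```text
time_s: 43.0
position: [0.5808, 0.3507, 0.0883]
eef_rot: [[1.0, 0.0, 0.004], [0.0, -1.0, 0.002], [0.004, -0.002, -1.0]]
contact_force: [0.6, 0.4, 0.2]
finger_gap: 0.0001
grasp_force: 0.0
```

Emit:
{"api": "arm_command", "payload": {
  "steps": [
    [0, 0, -0.045, 0, 0],
    [0, 0, -0.045, 0, 0],
    [-0.036, 0.018, -0.04, 0, 0],
    [-0.036, 0.018, 0, 0, 0],
    [-0.036, 0.018, 0, 0, 0],
    [-0.03, 0.017, 0, 0, 0],
    [0, 0, 0, 0, 0],
    [0, 0, 0, 0, 0],
    [0, 0, 0, 0, 0]
  ]
}}

```text
time_s: 43.9
position: [0.4443, 0.282, 0.2126]
eef_rot: [[1.0, 0.002, 0.002], [0.002, -1.0, 0.001], [0.002, -0.001, -1.0]]
contact_force: [-0.3, 0.9, 0.6]
finger_gap: -0.0002
grasp_force: 0.0
```

```bash
python3 - <<'E'
from h import *
np.set_printoptions(precision=4,suppress=True)
halves("l5")
# scene: changes vs start in chute region
sc,cs=shot("sc3","scene"); sc0=cv2.imread("pics/scene0.png")
d=(cv2.absdiff(sc,sc0).max(2)>30).astype(np.uint8); d=cv2.morphologyEx(d,cv2.MORPH_OPEN,np.ones((3,3)))
n,l,s,ce=cv2.connectedComponentsWithStats(d)
for i in range(1,n):
    if s[i,4]>25: print("scene diff",ce[i].round(),s[i],"z.03:",at("scene",cs,[ce[i]],.03)[0])
E
```

```text
t 43.9 tcp [0.4443 0.282  0.2126] yaw x 0.09 F [-0.3  0.9  0.6] gap -0.0002 grip 0.0
px [ 20. 131.] col  c@.15 [510.6 530.6] size [ 65.8 151. ] ang 75.7
px [262.  20.] col  c@.15 [582.9 284.5] size [73.6 34.4] ang 89.9
scene diff [331.  36.] [ 307    0   48   96 2344] z.03: [-0.144 -0.269  0.03 ]
scene diff [405.   5.] [400   0  12  11 114] z.03: [-0.4971 -0.1488  0.03  ]
scene diff [428.  77.] [ 367    0  134  179 9688] z.03: [-0.1888  0.1303  0.03  ]
scene diff [251.  65.] [ 173   16  141  110 5477] z.03: [ 0.1762 -0.403   0.03  ]
scene diff [386.  54.] [383  42   7  24 119] z.03: [-0.1951 -0.0519  0.03  ]
scene diff [367.  59.] [360  55  14   9  47] z.03: [-0.1226 -0.0919  0.03  ]
scene diff [199. 115.] [188 107  23  18 273] z.03: [ 0.479 -0.378  0.03 ]
scene diff [384. 118.] [381 114   8   8  53] z.03: [0.0806 0.1122 0.03  ]
scene diff [234. 135.] [222 125  25  21 302] z.03: [ 0.4664 -0.2288  0.03  ]
scene diff [184. 137.] [172 127  24  20 299] z.03: [ 0.5786 -0.3528  0.03  ]
scene diff [328. 173.] [ 271  128  110   86 4059] z.03: [0.3889 0.099  0.03  ]
scene diff [254. 210.] [230 189  51  47 947] z.03: [0.6412 0.0117 0.03  ]
scene diff [362. 223.] [353 217  21  14 146] z.03: [0.4697 0.2823 0.03  ]
scene diff [385. 229.] [373 223  27  15 181] z.03: [0.4463 0.3441 0.03  ]
scene diff [311. 275.] [292 258  38  34 645] z.03: [0.6969 0.2637 0.03  ]
scene diff [341. 298.] [332 290  20  16 129] z.03: [0.6975 0.3666 0.03  ]
```

The ledge is clear, and the scene changes show the pieces in the tray at about x 0.70. I'll check the pile from above before handing in.

Emit:
{"api": "arm_command", "payload": {
  "steps": [
    [0.0209, 0.0369, 0, 0, 100],
    [0.0209, 0.0369, 0, 0, 100],
    [0.0209, 0.0369, 0, 0, 100],
    [0.0209, 0.0369, 0, 0, 100],
    [0.0209, 0.0369, 0, 0, 100],
    [0.0209, 0.0369, 0, 0, 100],
    [0.0209, 0.0369, 0, 0, 100],
    [0, 0, 0, 0, 100],
    [0, 0, 0, 0, 100],
    [0, 0, 0, 0, 100]
  ]
}}

```text
time_s: 45.0
position: [0.5895, 0.024, 0.2114]
eef_rot: [[1.0, 0.002, -0.001], [0.002, -1.0, 0.0], [-0.001, -0.0, -1.0]]
contact_force: [-0.2, 0.6, -0.5]
finger_gap: 0.0859
grasp_force: 0.0
```

```bash
python3 - <<'E'
from h import *
np.set_printoptions(precision=4,suppress=True)
p,R=pose(); im,c=shot("f1"); b=im.astype(int)
u,v=proj("wrist",c,[.6393,.0234,.092])[0].astype(int); print(u,v,im[v,u]); 
w=proj("wrist",c,[[.69,.0234,.05],[.59,.0234,.05]]).astype(int); print([im[y,x] for x,y in w])
g=cv2.cvtColor(im,cv2.COLOR_BGR2GRAY); s=np.linspace(.01,.06,201).astype(np.float32)
a=np.radians(.8); X=np.array([np.cos(a),np.sin(a),0]); Y=np.array([-np.sin(a),np.cos(a),0]); O=np.array([.6393,.0234,0])
def prof(D,offs,O2):
    out=[]
    for o in offs:
        uv=proj("wrist",c,O+np.outer(s,D)+O2*o+[0,0,.092]).astype(np.float32)
        q=cv2.GaussianBlur(cv2.remap(g.astype(np.float32),uv[:,0][None],uv[:,1][None],1),(9,1),0)[0]; d=np.gradient(q)
        k=np.argsort(-abs(d)); sel=[]
        for i in k:
            if all(abs(i-j)>10 for j in sel): sel.append(i)
            if len(sel)==3: break
        out.append([(float(round(s[i],4)),float(round(d[i],1))) for i in sel])
    return out
for n,D,o2 in (("+x",X,Y),("-x",-X,Y),("+y",Y,X),("-y",-Y,X)):
    print(n); [print("  ",r) for r in prof(D,(-.015,0,.015),o2)]
E
```

```text
t 45.0 tcp [0.5895 0.024  0.2114] yaw x 0.11 F [-0.2  0.6 -0.5] gap 0.0859 grip 0.0
261 128 [242 243 244]
[array([247, 246, 246], dtype=uint8), array([183, 184, 186], dtype=uint8)]
+x
   [(0.03500000014901161, 2.0999999046325684), (0.03220000118017197, -0.699999988079071), (0.016200000420212746, 0.20000000298023224)]
   [(0.03500000014901161, 1.7999999523162842), (0.03220000118017197, -0.8999999761581421), (0.019999999552965164, 0.10000000149011612)]
   [(0.03500000014901161, 2.0999999046325684), (0.03220000118017197, -1.5), (0.0215000007301569, 0.10000000149011612)]
-x
   [(0.05900000035762787, -5.5), (0.03280000016093254, -5.0), (0.04450000077486038, -2.200000047683716)]
   [(0.05820000171661377, -7.300000190734863), (0.05550000071525574, 5.0), (0.03480000048875809, -3.5)]
   [(0.05900000035762787, -8.800000190734863), (0.0551999993622303, 7.699999809265137), (0.03280000016093254, -5.199999809265137)]
+y
   [(0.027000000700354576, -5.900000095367432), (0.05180000141263008, -0.8999999761581421), (0.02319999970495701, -0.6000000238418579)]
   [(0.027000000700354576, -6.900000095367432), (0.050999999046325684, 0.699999988079071), (0.054999999701976776, -0.6000000238418579)]
   [(0.026799999177455902, -6.5), (0.023499999195337296, -0.6000000238418579), (0.051500000059604645, -0.5)]
-y
   [(0.025299999862909317, -6.900000095367432), (0.03020000085234642, -1.2999999523162842), (0.03519999980926514, -1.2000000476837158)]
   [(0.026000000536441803, -9.800000190734863), (0.03150000050663948, 4.099999904632568), (0.035999998450279236, -1.399999976158142)]
   [(0.025800000876188278, -10.0), (0.03200000151991844, 4.300000190734863), (0.02850000001490116, -0.699999988079071)]
```

The top slab is centred to within about 1 mm and square with the plate. Handing in.

```bash
python3 -c "
from plant import env
print(env.hand_in())"
```

```text
the job is handed in; nothing more can be done
None
```

I handed the job in: the plate is pressed home on the mount's balls, the three slabs are stacked centred on it, and all three concrete pieces are off the ledge and in the chute. The ring mould, jar and brush weren't touched. The hand-in gave no verdict, and I checked the final state from camera measurements, not by eye.

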